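# Lay out the stripped wheel-hub parts

## Task

The parts stripped from a motorcycle hub stand in two stacks on the bench. Take the stacks apart and set each part flat on its own place: the hexagon nut in the small round dish, the bearing in the large round dish, the spacer sleeve over the slim pin of the round steel stand, the gear over the peg of the square wooden board, and the square block down inside the square tray. Set the parts down, do not drop them.

Things in the scene. Friction and masses are not known exactly. Their poses are not given: they have to be found in the camera images.
- nut: Steel hexagon nut, 30 mm across flats (34.6 over corners), 16 mm high, dark (closed) bore. Starts lying flat on the bearing, on top of the higher stack. Origin: centre of its underside; z up; two flats face along its own +x and -x, the others at 60 degree steps.
- bearing: Steel ball bearing with a black seal ring, diameter 47 mm, 14 mm high, bore 20 mm. Starts lying flat on either the block or the gear, with the nut on it. Origin: centre of its underside, z up; round.
- spacer: Plain aluminium sleeve, diameter 40 mm, 30 mm high, bore 24 mm, standing on end. Starts on either the block or the gear, whichever the bearing is not on. Origin: centre of its underside, z up; round.
- gear: Steel spur gear, diameter 60 mm over the teeth, 22 mm high, bore 30 mm, flat on the bench at the bottom of one stack (the bearing or the spacer on it). Origin: centre of its underside, z up; may be gripped anywhere on the rim.
- block: Aluminium square block, 60 x 60 mm, 22 mm high, four small dark holes near the corners, flat on the bench at the bottom of the other stack. Origin: centre of its underside, z up, x and y square to its sides.
- small_dish: Place of the nut. Fixed round dark-steel dish, outer diameter 60 mm, inner 52 mm; inner floor 4 mm above the bench, rim 9 mm above the bench (5 above the floor). Origin: centre of its underside on the bench, z up.
- big_dish: Place of the bearing. Fixed round dark-steel dish, outer diameter 82 mm, inner 74 mm; inner floor 4 mm, rim 9 mm above the bench. Origin: centre of its underside on the bench, z up.
- pin_stand: Place of the spacer. Fixed round steel foot, diameter 68 mm, 8 mm thick, with an upright pin in the middle, diameter 8 mm, whose tip is 55 mm above the bench; the spacer goes over the pin and rests on the foot. Origin: centre of its underside on the bench, z up.
- peg_board: Place of the gear. Fixed square wooden board, 80 x 80 mm, 10 mm thick, with an upright wooden peg in the middle, diameter 14 mm, whose tip is 45 mm above the bench; the gear goes over the peg and rests on the board. Origin: centre of its underside on the bench, z up.
- square_tray: Place of the block. Fixed square dark-steel tray, outside 86 x 86 mm, inside 78 x 78 mm; inner floor 4 mm, rim 9 mm above the bench, so the block must be turned square to it. Origin: centre of its underside on the bench, z up, x and y square to its sides.
Things that resemble listed ones, but are neither listed nor needed, are in the scene too. What is shaped like the small_dish but blue, orange or red is not meant.

How it is judged:
At the end, for the whole second after the job is handed in: Each part lies flat (0.1 rad) and still on its own place, underside within 2.5 mm of its floor or foot, centre near the place's centre: nut 13 mm, bearing 16 mm, spacer over the pin and gear over the peg 11 mm, block 15 mm (horizontal distance between nut and small_dish below 0.013 m and z of nut in the frame of small_dish between 0.0015 and 0.0065 m and angle between each of nut, bearing, spacer, gear, block's own z axis and vertical below 0.1 rad and linear speed of each of nut, bearing, spacer, gear, block below 0.02 m/s and angular speed of each of nut, bearing, spacer, gear, block below 0.2 rad/s and horizontal distance between bearing and big_dish below 0.016 m and z of bearing in the frame of big_dish between 0.0015 and 0.0065 m and horizontal distance between spacer and pin_stand below 0.011 m and z of spacer in the frame of pin_stand between 0.0055 and 0.0105 m and horizontal distance between gear and peg_board below 0.011 m and z of gear in the frame of peg_board between 0.0075 and 0.0125 m and horizontal distance between block and square_tray below 0.015 m and z of block in the frame of square_tray between 0.0015 and 0.0065 m); the robot touches nothing.
It fails at once if the nut is dropped (falls freely by more than about 25 mm) (contact force between nut and anything else below 0.01 N and linear speed of nut above 0.7 m/s).
It fails at once if the bearing is dropped (falls freely by more than about 25 mm) (contact force between bearing and anything else below 0.01 N and linear speed of bearing above 0.7 m/s).
It fails at once if the spacer is dropped (falls freely by more than about 25 mm) (contact force between spacer and anything else below 0.01 N and linear speed of spacer above 0.7 m/s).
It fails at once if the gear is dropped (falls freely by more than about 25 mm) (contact force between gear and anything else below 0.01 N and linear speed of gear above 0.7 m/s).
It fails at once if the block is dropped (falls freely by more than about 25 mm) (contact force between block and anything else below 0.01 N and linear speed of block above 0.7 m/s).
It also fails if it takes over 131 s, if anything falls off the work surface, if the arm or the gripper's body presses on something with over 40 N, if the wrist force passes 120 N, or if a joint passes its speed limit or range.

## Robot

A 6-joint arm with a two-finger parallel gripper is mounted at the origin on the work surface. World frame = base frame: x ahead of the robot, y to its left, z up, the work surface at z = 0. Lengths are in m, angles in rad, forces in N, time in s.
With the tool pointing down it reaches from about 0.275 to 0.75 m from the base axis. Payload 10.2 kg.
Tool frame: the origin (TCP) lies between the finger pads; the fingertips stand 22 mm ahead of it and the grasp point (between the pads) lies 3 mm ahead of it; z points along the fingers, y is the line along which they close (so a half turn about z gives the same grasp; the last joint's range is limited). The gripper opens to 88 mm and grips with 3 to 60 N. Pads are 18 mm wide; open, the fingers measure 123 mm over their backs; the gripper's body (75 mm by 187 mm) begins 45 mm behind the grasp point.
Start: joints at [-1.565, 0.313, 1.498, -0, 1.331, -0.223], TCP at [0.119, -0.511, 0.261] pointing down, gripper open.
Joint ranges: [-2.94, 2.94], [-0.97, 2.17], [0.19, 2.56], [-1.23, 4.37], [0.02, 3.11], [-2.88, 2.88]. Speed limits (rad/s): [2.39, 2.39, 3.01, 3.14, 3.14, 3.14].

## Interface

Orientations are given as [roll, pitch, yaw] about the fixed x, y, z axes, in that order (R = Rz(yaw) Ry(pitch) Rx(roll)).
In Python, from plant import get_state, snapshot, camera_model, robot, spotter gives the robot as it stands.
- The arm moves only by the tool drive_tool, never from a script. Its argument "steps" is a list of rows, each an object of numbers: "fingers": the opening, from 0 (shut) to 1 (fully open); "tx", "ty", "tz": the shift along the tool's x, y, z in units of 30 mm (1.0 is 30 mm); "rx", "ry", "rz": the turn, a rotation vector about the tool's x, y, z in units of 5 degrees (1.0 is 5 degrees). In form: [{"fingers": .., "tx": .., "ty": .., "tz": .., "rx": .., "ry": .., "rz": ..}, ...]. A call has 1 to 10 rows; each row is the pose to reach, as a shift and turn from the pose commanded when the call began, along the tool's axes at that moment; what a row does not reach only later rows make up. A row lasts 1/12 s, in which the tool goes at most 41.7 mm and 7.16 degrees, less where a joint would pass 70% of its speed; a pose out of reach is approached as far as the arm can. A call with a gripper value outside its range is refused whole. The fingers move at their own pace and stop on an object; "force" is the grip in N (left out, the last holds). Time passes only in rows, so rows that repeat a pose let the fingers close. It gives the time, the measured TCP pose, the force, the opening and the grip force at its end, in the units of the state.
- get_state(): the state, without advancing time (a new reading comes with each control period).
- snapshot(name): name is "side" or "top"; returns the picture (420x560x3 uint8, red, green, blue); there is no depth.
- camera_model(name): a dict with "intrinsics" (3x3 intrinsics, pixels), "R" (3x3) and "t" (3): a world point X has camera coordinates R X + t. Camera axes: x right, y down, z forward; pixel columns grow to the right and rows downward; lengths in m; the calibration is good to about 2 mm. A picture is of the moment at which its call begins. camera_model takes no time and is no camera call.
- robot.close_job(): hands the job in; it is judged then, once.
Trained networks look in the newest picture that a camera, given by its name, has taken for a name from the list of things; names that differ only in an ending like _2 or _b are one class to them, and where a whole thing is asked for, a point or a joint stands for the part that bears it (a point fixed in the world has none). Each returns a list of dicts, best first, with "p" (0 to 1); they miss things now and then, are a little off and sometimes report something else, mostly with a low value. They report only what shows in the picture. A call takes as long as a camera call. They do not tell look-alikes from the thing itself.
- spotter.masks_of(name, camera): "mask" (420x560 bool, what is visible of it) and "pixel" ([column, row] in pixels, amid what is visible of it).
The state is a dict: "clock": time; "joint_pos": joint angles; "joint_vel": joint speeds; "joint_efforts": joint torques, N m; "position": TCP position; "ee_rot": TCP orientation; "force": force on the tool from outside, world axes, zero at the start; "torque": the same for the moment, N m; "finger_gap": finger opening in m; "grip_force": force on a finger pad.
Only numpy, scipy, OpenCV 4.12 (cv2) and the standard library are available. Lean on these libraries where they do the work, as an engineer would, in place of code of your own. Each camera call takes 0.05 s, during which the arm holds its last target. There are 200 camera calls.

## Working session

There is one attempt and no reset: what is moved stays moved. The work goes in short steps, Python scripts to look and compute and a tool call to move; the robot and the scene stay as the last step left them, time stands still between calls to the robot, and variables do not carry over. Pictures are saved under pics/ and viewed, at most 14 in all, crops included, and the job is handed in when it is done.

Besides the shell and the picture viewer there is one more tool, called after "Request:" as name([rows], argument=value, ...), one row to a line, values as JSON. drive_tool: Moves the arm, as the interface text tells. Its arguments: {"type":"object","properties":{"steps":{"type":"array","items":{"type":"object","properties":{"fingers":{"type":"number"},"tx":{"type":"number"},"ty":{"type":"number"},"tz":{"type":"number"},"rx":{"type":"number"},"ry":{"type":"number"},"rz":{"type":"number"}}}},"force":{"type":"number"}},"required":["steps"]}

```bash
ls; mkdir -p pics; python3 - <<'E'
from plant import *
import cv2,numpy as np
for n in("top","side"):
    im=snapshot(n); cv2.imwrite(f"pics/{n}0.png",im[:,:,::-1])
    m=camera_model(n); print(n,np.round(m["intrinsics"],1).tolist(),"C",np.round(-m["R"].T@m["t"],3),np.round(m["R"],2).tolist())
    for k in "nut bearing spacer gear block small_dish big_dish pin_stand peg_board square_tray".split():
        print(k,[(round(d["p"],2),np.round(d["pixel"]).tolist(),int(d["mask"].sum())) for d in spotter.masks_of(k,n)])
s=get_state();print(s["clock"],s["position"],s["ee_rot"])
E
```

```text
pics
top [[412.2, 0.0, 282.8], [0.0, 412.2, 211.3], [0.0, 0.0, 1.0]] C [ 0.449 -0.04   1.055] [[0.0, -1.0, 0.01], [-0.99, -0.0, -0.12], [0.12, -0.01, -0.99]]
nut [(0.44, [133.0, 205.0], 163)]
bearing [(0.64, [139.0, 212.0], 96)]
spacer [(0.61, [266.0, 263.0], 147)]
gear [(0.64, [143.0, 209.0], 151)]
block [(0.63, [263.0, 265.0], 456)]
small_dish [(0.95, [357.0, 212.0], 438), (0.72, [441.0, 210.0], 394), (0.59, [367.0, 173.0], 424), (0.58, [399.0, 212.0], 405), (0.55, [406.0, 174.0], 403)]
big_dish [(0.97, [376.0, 268.0], 739), (0.44, [155.0, 261.0], 1144)]
pin_stand []
peg_board [(0.97, [311.0, 205.0], 1008), (0.64, [133.0, 205.0], 165), (0.62, [396.0, 216.0], 425)]
square_tray [(0.59, [156.0, 258.0], 1213)]
side [[451.7, 0.0, 277.4], [0.0, 451.7, 209.3], [0.0, 0.0, 1.0]] C [0.325 0.736 0.748] [[-0.97, -0.25, -0.02], [-0.15, 0.61, -0.78], [0.21, -0.75, -0.63]]
nut [(0.65, [202.0, 351.0], 321)]
bearing [(0.58, [207.0, 362.0], 227)]
spacer [(0.71, [321.0, 244.0], 348)]
gear [(0.97, [211.0, 369.0], 330)]
block [(0.8, [315.0, 257.0], 445)]
small_dish [(0.78, [284.0, 190.0], 290), (0.71, [300.0, 146.0], 201), (0.65, [297.0, 168.0], 231), (0.49, [266.0, 160.0], 213), (0.34, [212.0, 368.0], 438)]
big_dish [(0.6, [343.0, 183.0], 480), (0.5, [210.0, 372.0], 357)]
pin_stand [(0.72, [229.0, 281.0], 642)]
peg_board [(0.84, [268.0, 212.0], 733)]
square_tray [(0.88, [283.0, 358.0], 2039), (0.28, [204.0, 364.0], 266)]
1.1 [ 0.11905828 -0.51132415  0.26072142] [-3.14158907e+00  3.16595144e-05  2.28820273e-01]
```

```bash
python3 - <<'E'
import cv2
t=cv2.imread("pics/top0.png");cv2.imwrite("pics/t1.png",cv2.resize(t[120:300,90:480],None,fx=2.05,fy=2.05,interpolation=cv2.INTER_CUBIC))
t=cv2.imread("pics/side0.png");cv2.imwrite("pics/s1.png",cv2.resize(t[120:410,150:400],None,fx=2.05,fy=2.05,interpolation=cv2.INTER_CUBIC))
E
```

```text
(no output)
```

View pics/t1.png

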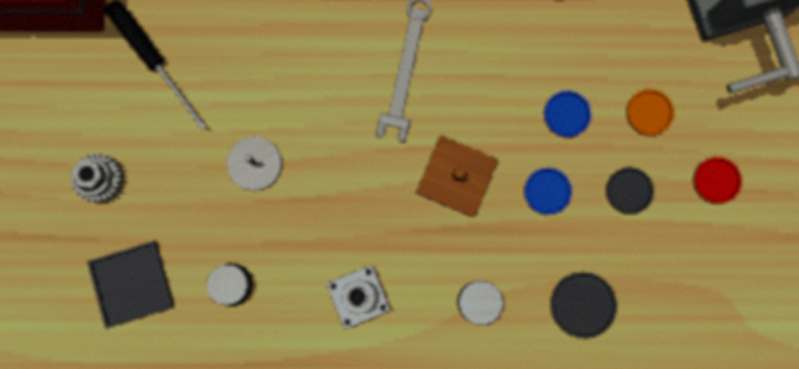

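View pics/s1.png

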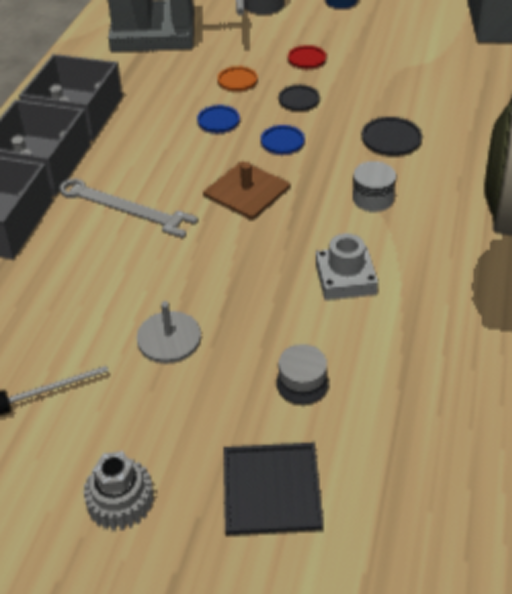

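The dark-steel small_dish is at top (397,213). Its look-alikes are blue at (357,213) and (367,175), orange at (407,175) and red at (440,208); only the dark one fits. The nut and bearing are on the gear at (137,207). The spacer is on the block at (265,265). There are two plain cans in the row, at (202,259) and (325,267), to keep clear of. Next I measure and confirm with an enlarged crop.

```bash
cat >h.py <<'E'
from plant import *
import cv2,numpy as np
def ray(n,px,z):
    m=camera_model(n);R,t=m["R"],m["t"];C=-np.array(R).T@t
    d=np.array(R).T@np.linalg.inv(m["intrinsics"])@[px[0],px[1],1.0]
    return C+d*(z-C[2])/d[2]
def comp(mask,n,seed,z,r=40):
    """connected component nearest seed -> world centre, rect size, yaw (deg)"""
    k,l,st,c=cv2.connectedComponentsWithStats(mask.astype(np.uint8))
    ok=[i for i in range(1,k) if st[i,4]>15]
    i=min(ok,key=lambda i:np.hypot(*(c[i]-seed)))
    cs,_=cv2.findContours((l==i).astype(np.uint8),cv2.RETR_EXTERNAL,cv2.CHAIN_APPROX_NONE)
    W=np.array([ray(n,p[0],z)[:2] for p in max(cs,key=len)],np.float32)
    (c2,s,a)=cv2.minAreaRect(W)
    return c[i].round(1),np.array(c2).round(4),np.array(s).round(4),round(a,1)
E
python3 - <<'E'
from h import *
im=snapshot("top"); hsv=cv2.cvtColor(im,cv2.COLOR_RGB2HSV);S,V=hsv[...,1],hsv[...,2]
dark=(V<75); grey=(S<60)&(V>=75)
low=(S<60)
f=lambda nm,*a:print(nm,*comp(*a))
f("small",dark,"top",(397,213),.009)
f("big",dark,"top",(375,268),.009)
f("tray",dark,"top",(155,259),.009)
f("pin",low,"top",(214,200),.008)
f("block",low,"top",(265,265),.022)
f("stack",low,"top",(137,207),.02)
f("can1",low,"top",(202,259),.03); f("can2",low,"top",(325,267),.03)
d=spotter.masks_of("peg_board","top")[0];f("board",d["mask"],"top",d["pixel"],.01)
for k,z in(("nut",.052),("spacer",.052)):
    for n in("top","side"):
        if n=="side":snapshot(n)
        d=spotter.masks_of(k,n)
        if d:f(k+n,d[0]["mask"],n,d[0]["pixel"],z)
d=cv2.resize(im[180:240,110:175],None,fx=6,fy=6,interpolation=cv2.INTER_CUBIC)
s=snapshot("side")
e=cv2.resize(s[325:385,180:245],None,fx=6,fy=6,interpolation=cv2.INTER_CUBIC)
g=cv2.resize(im[190:235,340:405],(390,240),interpolation=cv2.INTER_CUBIC)
g2=cv2.resize(im[240:290,235:300],(390,240),interpolation=cv2.INTER_CUBIC)
o=np.vstack([np.hstack([d,e]),np.hstack([g,g2])])
cv2.imwrite("pics/c1.png",o[:600,:,::-1])
E
```

```text
small [396.8 212.6] [ 0.5686 -0.3422] [0.0546 0.056 ] 26.3
big [374.3 268.4] [ 0.4271 -0.2807] [0.0775 0.0774] 25.9
tray [153.6 258.2] [0.4519 0.2741] [0.0839 0.086 ] 17.4
pin [213.6 199.4] [0.6017 0.1272] [0.0649 0.064 ] 0.9
block [264.4 264.4] [ 0.4372 -0.0046] [0.0602 0.0605] 21.9
stack [136.8 206.4] [0.5819 0.3179] [0.0619 0.0558] 63.8
can1 [201.1 258.5] [0.4514 0.1515] [0.0468 0.0492] 1.2
can2 [324.  267.2] [ 0.4308 -0.153 ] [0.0489 0.0519] 0.0
board [213.3 200.1] [0.6001 0.1281] [0.0672 0.0663] 0.9
nuttop [132.6 204.9] [0.5812 0.3164] [0.0296 0.0394] 0.1
nutside [205.2 350.2] [0.5796 0.3243] [0.0308 0.0404] 43.2
spacerside [318.9 244.1] [0.4343 0.0089] [0.0401 0.0651] 11.5
```

View pics/c1.png

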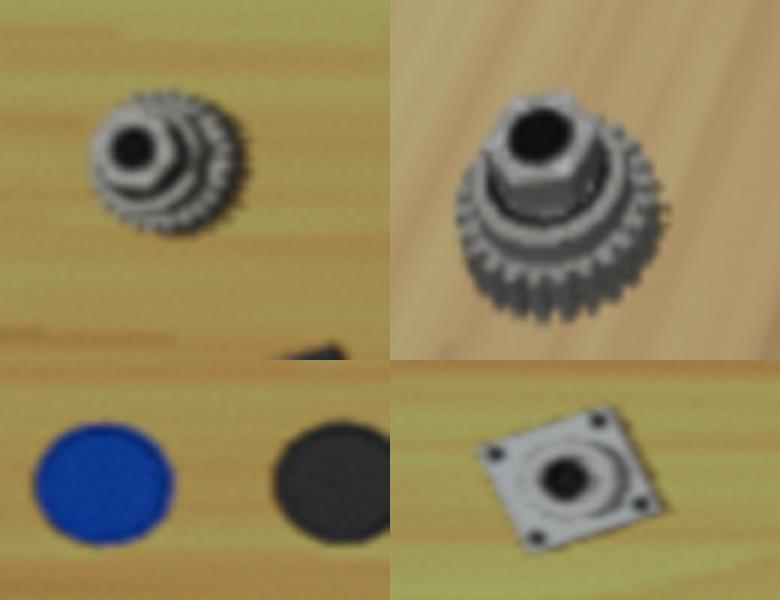

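The crop confirms the dark dish, the gear, bearing and nut stack, and the spacer on the block. Next I rectify the nut and find its bore centre and the board.

```bash
python3 - <<'E'
from h import *
im=snapshot("top");si=snapshot("side")
L={n:spotter.masks_of("peg_board",n) for n in("top",)}
for d in L["top"]:
    if np.hypot(*(np.array(d["pixel"])-[312,206]))<15: print("board",*comp(d["mask"],"top",d["pixel"],.01))
outs=[]
for n,I,seedn,seeds in(("top",im,(132.3,204.7),None),("side",si,(205,347.7),None)):
    V=I.max(2)
    def dk(seed,r=6):
        x,y=map(round,seed);w=255.-V[y-r:y+r+1,x-r:x+r+1];w=np.clip(w-185,0,None)
        Y,X=np.mgrid[y-r:y+r+1,x-r:x+r+1];return np.array([(w*X).sum(),(w*Y).sum()])/w.sum()
    c=dk(seedn);print(n,"nut bore",c,ray(n,c,.052))
    if n=="top":c=dk((264.2,263.4),4);print("spacer bore",c,ray(n,c,.052), ray(n,c,.04))
    # rectify onto z=.052 about (.58,.322), 60mm window, up = +x, left=+y
    m=camera_model(n);g=np.mgrid[0:380,0:380];x=.61-g[0]*.06/380;y=.352-g[1]*.06/380
    P=np.stack([x,y,np.full_like(x,.052)],-1)@np.array(m["R"]).T+m["t"];p=P@np.array(m["intrinsics"]).T
    outs.append(cv2.remap(I,(p[...,0]/p[...,2]).astype(np.float32),(p[...,1]/p[...,2]).astype(np.float32),cv2.INTER_CUBIC))
cv2.imwrite("pics/n1.png",np.hstack(outs)[:,:,::-1])
E
```

```text
board [312.2 206.4] [ 0.5845 -0.1246] [0.0794 0.0801] 68.2
top nut bore [132.47245092 205.04559848] [0.58105943 0.31757706 0.052     ]
spacer bore [263.70953576 264.19636136] [ 0.4377874  -0.00392865  0.052     ] [ 0.43764795 -0.00349604  0.04      ]
side nut bore [204.49340624 347.22032808] [0.58271646 0.31923315 0.052     ]
```

View pics/n1.png

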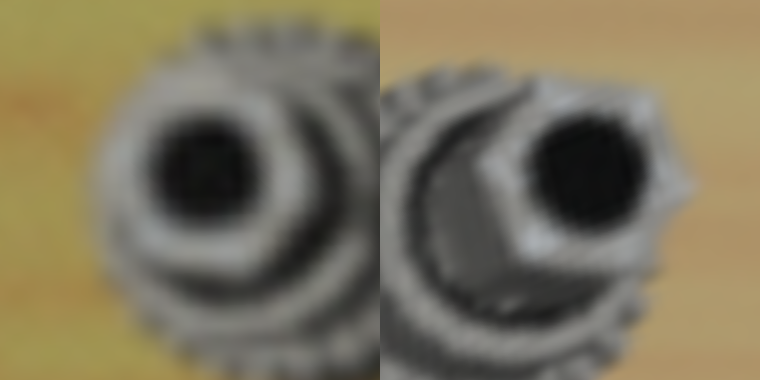

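```bash
cat >>h.py <<'E'
from scipy.spatial.transform import Rotation as Ro
def plan(*targets):
    """each target x,y,z,yaw_deg: numbers from the present pose"""
    s=get_state();R=Ro.from_euler("xyz",s["ee_rot"]);p=np.array(s["position"])
    print("t",round(s["clock"],1),"at",p.round(4),"yaw",np.degrees(s["ee_rot"][2]).round(1),"gap",round(s["finger_gap"],4),"grip",round(s["grip_force"],1))
    for x,y,z,w in targets:
        d=R.inv().apply(np.array([x,y,z])-p)/.03
        rv=(R.inv()*Ro.from_euler("xyz",[np.pi,0,np.radians(w)])).as_rotvec(degrees=True)/5
        print("  ->",(x,y,z,w),"t",d.round(3),"r",rv.round(2))
E
python3 -c "
from h import *
plan((.582,.3185,.15,22))"
```

```text
t 1.7 at [ 0.1191 -0.5113  0.2607] yaw 13.1 gap 0.0883 grip 0.0
  -> (0.582, 0.3185, 0.15, 22) t [ 21.303 -23.44    3.692] r [-0.   -0.   -1.78]
```

Request:
drive_tool([
  {"tx": 10.6, "ty": -11.7, "tz": 1, "rz": -1.78},
  {"tx": 10.6, "ty": -11.7, "tz": 1, "rz": -1.78},
  {"tx": 10.6, "ty": -11.7, "tz": 1, "rz": -1.78},
  {"tx": 10.6, "ty": -11.7, "tz": 1, "rz": -1.78},
  {"tx": 10.6, "ty": -11.7, "tz": 1, "rz": -1.78},
  {"tx": 10.6, "ty": -11.7, "tz": 1, "rz": -1.78},
  {"tx": 10.6, "ty": -11.7, "tz": 1, "rz": -1.78},
  {"tx": 10.6, "ty": -11.7, "tz": 1, "rz": -1.78},
  {"tx": 10.6, "ty": -11.7, "tz": 1, "rz": -1.78},
  {"tx": 10.6, "ty": -11.7, "tz": 1, "rz": -1.78},
], force=25)

```text
invalid input at $.steps[0]: expected keys fingers, tx, ty, tz, rx, ry, rz
```

```bash
python3 -c "
from h import *
plan((.582,.3185,.13,22))"
```

```text
t 1.7 at [ 0.1191 -0.5113  0.2607] yaw 13.1 gap 0.0883 grip 0.0
  -> (0.582, 0.3185, 0.13, 22) t [ 21.303 -23.44    4.359] r [-0.   -0.   -1.78]
```

Request:
drive_tool([
  {"fingers": 1, "tx": 10.6, "ty": -11.7, "tz": 1, "rx": 0, "ry": 0, "rz": -1.78},
  {"fingers": 1, "tx": 10.6, "ty": -11.7, "tz": 1, "rx": 0, "ry": 0, "rz": -1.78},
  {"fingers": 1, "tx": 10.6, "ty": -11.7, "tz": 1, "rx": 0, "ry": 0, "rz": -1.78},
  {"fingers": 1, "tx": 10.6, "ty": -11.7, "tz": 1, "rx": 0, "ry": 0, "rz": -1.78},
  {"fingers": 1, "tx": 10.6, "ty": -11.7, "tz": 1, "rx": 0, "ry": 0, "rz": -1.78},
  {"fingers": 1, "tx": 10.6, "ty": -11.7, "tz": 1, "rx": 0, "ry": 0, "rz": -1.78},
  {"fingers": 1, "tx": 10.6, "ty": -11.7, "tz": 1, "rx": 0, "ry": 0, "rz": -1.78},
  {"fingers": 1, "tx": 10.6, "ty": -11.7, "tz": 1, "rx": 0, "ry": 0, "rz": -1.78},
  {"fingers": 1, "tx": 10.6, "ty": -11.7, "tz": 1, "rx": 0, "ry": 0, "rz": -1.78},
  {"fingers": 1, "tx": 10.6, "ty": -11.7, "tz": 1, "rx": 0, "ry": 0, "rz": -1.78},
], force=25)

```text
clock: 2.53
position: [0.3215, -0.146, 0.2346]
ee_rot: [3.141, -0.001, 0.383]
force: [0.4, -1.5, -0.5]
finger_gap: 0.0881
grip_force: 0.0
```

```bash
python3 -c "
from h import *
plan((.582,.3185,.13,22))"
```

```text
t 2.5 at [ 0.3215 -0.146   0.2346] yaw 22.0 gap 0.0881 grip 0.0
  -> (0.582, 0.3185, 0.13, 22) t [ 13.844 -11.115   3.482] r [ 0.01 -0.01 -0.01]
```

Request:
drive_tool([
  {"fingers": 1, "tx": 13.84, "ty": -11.1, "tz": 2, "rx": 0, "ry": 0, "rz": 0},
  {"fingers": 1, "tx": 13.84, "ty": -11.1, "tz": 2, "rx": 0, "ry": 0, "rz": 0},
  {"fingers": 1, "tx": 13.84, "ty": -11.1, "tz": 2, "rx": 0, "ry": 0, "rz": 0},
  {"fingers": 1, "tx": 13.84, "ty": -11.1, "tz": 2, "rx": 0, "ry": 0, "rz": 0},
  {"fingers": 1, "tx": 13.84, "ty": -11.1, "tz": 2, "rx": 0, "ry": 0, "rz": 0},
  {"fingers": 1, "tx": 13.84, "ty": -11.1, "tz": 2, "rx": 0, "ry": 0, "rz": 0},
  {"fingers": 1, "tx": 13.84, "ty": -11.1, "tz": 2, "rx": 0, "ry": 0, "rz": 0},
  {"fingers": 1, "tx": 13.84, "ty": -11.1, "tz": 2, "rx": 0, "ry": 0, "rz": 0},
  {"fingers": 1, "tx": 13.84, "ty": -11.1, "tz": 2, "rx": 0, "ry": 0, "rz": 0},
  {"fingers": 1, "tx": 13.84, "ty": -11.1, "tz": 2, "rx": 0, "ry": 0, "rz": 0},
])

```text
clock: 3.37
position: [0.524, 0.2156, 0.1874]
ee_rot: [3.141, -0.0, 0.385]
force: [0.3, -0.6, 0.6]
finger_gap: 0.0882
grip_force: 0.0
```

```bash
python3 -c "
from h import *
plan((.582,.3185,.13,22),(.582,.3185,.066,22))"
```

```text
t 3.4 at [0.524  0.2156 0.1874] yaw 22.0 gap 0.0882 grip 0.0
  -> (0.582, 0.3185, 0.13, 22) t [ 3.078 -2.455  1.913] r [ 0.   -0.    0.01]
  -> (0.582, 0.3185, 0.066, 22) t [ 3.078 -2.455  4.046] r [ 0.   -0.    0.01]
```

Request:
drive_tool([
  {"fingers": 1, "tx": 3.08, "ty": -2.455, "tz": 1.9, "rx": 0, "ry": 0, "rz": 0},
  {"fingers": 1, "tx": 3.08, "ty": -2.455, "tz": 1.9, "rx": 0, "ry": 0, "rz": 0},
  {"fingers": 1, "tx": 3.08, "ty": -2.455, "tz": 1.9, "rx": 0, "ry": 0, "rz": 0},
  {"fingers": 1, "tx": 3.08, "ty": -2.455, "tz": 1.9, "rx": 0, "ry": 0, "rz": 0},
  {"fingers": 1, "tx": 3.08, "ty": -2.455, "tz": 1.9, "rx": 0, "ry": 0, "rz": 0},
  {"fingers": 1, "tx": 3.08, "ty": -2.455, "tz": 2.8, "rx": 0, "ry": 0, "rz": 0},
  {"fingers": 1, "tx": 3.08, "ty": -2.455, "tz": 3.5, "rx": 0, "ry": 0, "rz": 0},
  {"fingers": 1, "tx": 3.08, "ty": -2.455, "tz": 4.05, "rx": 0, "ry": 0, "rz": 0},
  {"fingers": 1, "tx": 3.08, "ty": -2.455, "tz": 4.05, "rx": 0, "ry": 0, "rz": 0},
  {"fingers": 1, "tx": 3.08, "ty": -2.455, "tz": 4.05, "rx": 0, "ry": 0, "rz": 0},
])

```text
clock: 4.2
position: [0.5817, 0.3153, 0.0674]
ee_rot: [3.141, -0.0, 0.383]
force: [0.2, -0.8, 0.4]
finger_gap: 0.0881
grip_force: 0.0
```

```bash
python3 -c "
from h import *
plan((.582,.3185,.066,22))
im=snapshot('side');cv2.imwrite('pics/g1.png',cv2.resize(im[270:400,140:290],None,fx=4,fy=4,interpolation=cv2.INTER_CUBIC)[:,:,::-1])"
```

```text
t 4.2 at [0.5817 0.3153 0.0674] yaw 22.0 gap 0.0881 grip 0.0
  -> (0.582, 0.3185, 0.066, 22) t [ 0.05  -0.094  0.047] r [ 0.   -0.01 -0.01]
```

View pics/g1.png

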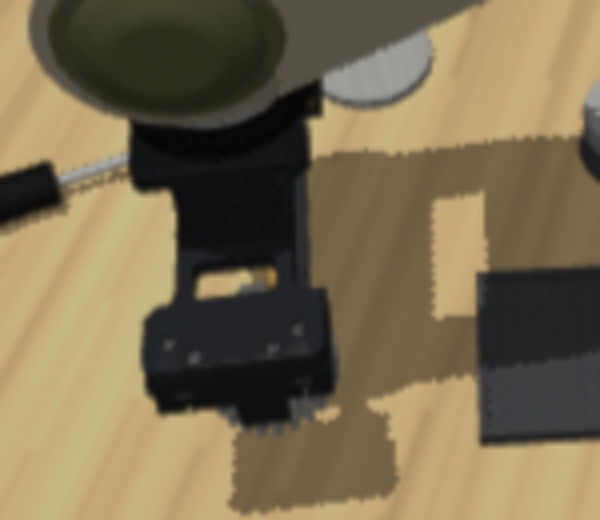

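The gripper straddles the stack. I'll centre it 3 mm, then close and lift.

Request:
drive_tool([
  {"fingers": 1, "tx": 0.05, "ty": -0.1, "tz": 0.03, "rx": 0, "ry": 0, "rz": 0},
  {"fingers": 0.5, "tx": 0.05, "ty": -0.1, "tz": 0.03, "rx": 0, "ry": 0, "rz": 0},
  {"fingers": 0.4, "tx": 0.05, "ty": -0.1, "tz": 0.03, "rx": 0, "ry": 0, "rz": 0},
  {"fingers": 0.3, "tx": 0.05, "ty": -0.1, "tz": 0.03, "rx": 0, "ry": 0, "rz": 0},
  {"fingers": 0.2, "tx": 0.05, "ty": -0.1, "tz": 0.03, "rx": 0, "ry": 0, "rz": 0},
  {"fingers": 0.2, "tx": 0.05, "ty": -0.1, "tz": 0.03, "rx": 0, "ry": 0, "rz": 0},
  {"fingers": 0.2, "tx": 0.05, "ty": -0.1, "tz": 0.03, "rx": 0, "ry": 0, "rz": 0},
  {"fingers": 0.2, "tx": 0.05, "ty": -0.1, "tz": 0.03, "rx": 0, "ry": 0, "rz": 0},
  {"fingers": 0.2, "tx": 0.05, "ty": -0.1, "tz": 0.03, "rx": 0, "ry": 0, "rz": 0},
  {"fingers": 0.2, "tx": 0.05, "ty": -0.1, "tz": 0.03, "rx": 0, "ry": 0, "rz": 0},
], force=25)

```text
clock: 5.08
position: [0.5818, 0.3196, 0.0653]
ee_rot: [3.142, 0.0, 0.384]
force: [0.8, 0.7, -0.4]
finger_gap: 0.0302
grip_force: 0.1
```

```bash
python3 -c "
from h import *
plan((.582,.3185,.066,22),(.5686,-.3422,.1,22))"
```

```text
t 5.1 at [0.5818 0.3196 0.0653] yaw 22.0 gap 0.0302 grip 0.1
  -> (0.582, 0.3185, 0.066, 22) t [-0.007  0.036 -0.024] r [0. 0. 0.]
  -> (0.5686, -0.3422, 0.1, 22) t [-8.674 20.287 -1.156] r [0. 0. 0.]
```

Request:
drive_tool([
  {"fingers": 0, "tx": 0, "ty": 0, "tz": 0, "rx": 0, "ry": 0, "rz": 0},
  {"fingers": 0, "tx": 0, "ty": 0, "tz": 0, "rx": 0, "ry": 0, "rz": 0},
  {"fingers": 0, "tx": 0, "ty": 0, "tz": 0, "rx": 0, "ry": 0, "rz": 0},
  {"fingers": 0, "tx": 0, "ty": 0, "tz": -0.3, "rx": 0, "ry": 0, "rz": 0},
  {"fingers": 0, "tx": 0, "ty": 0, "tz": -1, "rx": 0, "ry": 0, "rz": 0},
  {"fingers": 0, "tx": 0, "ty": 0, "tz": -2, "rx": 0, "ry": 0, "rz": 0},
  {"fingers": 0, "tx": -0.3, "ty": 0.7, "tz": -2, "rx": 0, "ry": 0, "rz": 0},
  {"fingers": 0, "tx": -0.8, "ty": 1.8, "tz": -2, "rx": 0, "ry": 0, "rz": 0},
  {"fingers": 0, "tx": -1.2, "ty": 2.8, "tz": -2, "rx": 0, "ry": 0, "rz": 0},
  {"fingers": 0, "tx": -1.6, "ty": 3.8, "tz": -2, "rx": 0, "ry": 0, "rz": 0},
], force=30)

```text
clock: 5.92
position: [0.5797, 0.1947, 0.1261]
ee_rot: [3.141, -0.001, 0.385]
force: [-0.3, 0.0, 0.2]
finger_gap: 0.0293
grip_force: 30.0
```

```bash
python3 -c "
from h import *
plan((.5686,-.3422,.1,22))"
```

```text
t 5.9 at [0.5797 0.1947 0.1261] yaw 22.0 gap 0.0293 grip 30.0
  -> (0.5686, -0.3422, 0.1, 22) t [-7.062 16.45   0.869] r [ 0.   -0.01  0.01]
```

Request:
drive_tool([
  {"fingers": 0, "tx": -0.5, "ty": 1.2, "tz": 0, "rx": 0, "ry": 0, "rz": 0},
  {"fingers": 0, "tx": -1.0, "ty": 2.4, "tz": 0, "rx": 0, "ry": 0, "rz": 0},
  {"fingers": 0, "tx": -1.5, "ty": 3.6, "tz": 0, "rx": 0, "ry": 0, "rz": 0},
  {"fingers": 0, "tx": -2.1, "ty": 4.8, "tz": 0, "rx": 0, "ry": 0, "rz": 0},
  {"fingers": 0, "tx": -2.6, "ty": 6, "tz": 0, "rx": 0, "ry": 0, "rz": 0},
  {"fingers": 0, "tx": -3.1, "ty": 7.2, "tz": 0, "rx": 0, "ry": 0, "rz": 0},
  {"fingers": 0, "tx": -3.6, "ty": 8.4, "tz": 0, "rx": 0, "ry": 0, "rz": 0},
  {"fingers": 0, "tx": -4.1, "ty": 9.6, "tz": 0, "rx": 0, "ry": 0, "rz": 0},
  {"fingers": 0, "tx": -4.6, "ty": 10.8, "tz": 0, "rx": 0, "ry": 0, "rz": 0},
  {"fingers": 0, "tx": -5.2, "ty": 12, "tz": 0, "rx": 0, "ry": 0, "rz": 0},
])

```text
clock: 6.75
position: [0.5702, -0.1982, 0.1261]
ee_rot: [3.141, -0.001, 0.384]
force: [0.9, -0.2, -0.5]
finger_gap: 0.0295
grip_force: 30.0
```

```bash
python3 -c "
from h import *
plan((.5686,-.3422,.1,22))"
```

```text
t 6.8 at [ 0.5702 -0.1982  0.1261] yaw 22.0 gap 0.0295 grip 30.0
  -> (0.5686, -0.3422, 0.1, 22) t [-1.851  4.43   0.873] r [ 0.01 -0.01  0.  ]
```

Request:
drive_tool([
  {"fingers": 0, "tx": -0.5, "ty": 1.2, "tz": 0.3, "rx": 0, "ry": 0, "rz": 0},
  {"fingers": 0, "tx": -1.0, "ty": 2.4, "tz": 0.6, "rx": 0, "ry": 0, "rz": 0},
  {"fingers": 0, "tx": -1.4, "ty": 3.4, "tz": 0.9, "rx": 0, "ry": 0, "rz": 0},
  {"fingers": 0, "tx": -1.7, "ty": 4.1, "tz": 1.3, "rx": 0, "ry": 0, "rz": 0},
  {"fingers": 0, "tx": -1.85, "ty": 4.43, "tz": 1.7, "rx": 0, "ry": 0, "rz": 0},
  {"fingers": 0, "tx": -1.85, "ty": 4.43, "tz": 2.1, "rx": 0, "ry": 0, "rz": 0},
  {"fingers": 0, "tx": -1.85, "ty": 4.43, "tz": 2.3, "rx": 0, "ry": 0, "rz": 0},
  {"fingers": 0, "tx": -1.85, "ty": 4.43, "tz": 2.3, "rx": 0, "ry": 0, "rz": 0},
  {"fingers": 0, "tx": -1.85, "ty": 4.43, "tz": 2.3, "rx": 0, "ry": 0, "rz": 0},
  {"fingers": 0, "tx": -1.85, "ty": 4.43, "tz": 2.3, "rx": 0, "ry": 0, "rz": 0},
])

```text
clock: 7.58
position: [0.5693, -0.3393, 0.0573]
ee_rot: [3.141, -0.001, 0.386]
force: [-0.1, -0.5, -0.1]
finger_gap: 0.0297
grip_force: 30.0
```

```bash
python3 -c "
from h import *
plan((.5686,-.3422,.0333,22))
im=snapshot('side');cv2.imwrite('pics/g2.png',cv2.resize(im[100:230,220:370],None,fx=4,fy=4,interpolation=cv2.INTER_CUBIC)[:,:,::-1])"
```

```text
t 7.6 at [ 0.5693 -0.3393  0.0573] yaw 22.1 gap 0.0297 grip 30.0
  -> (0.5686, -0.3422, 0.0333, 22) t [-0.059  0.078  0.799] r [ 0.01 -0.01  0.02]
```

View pics/g2.png

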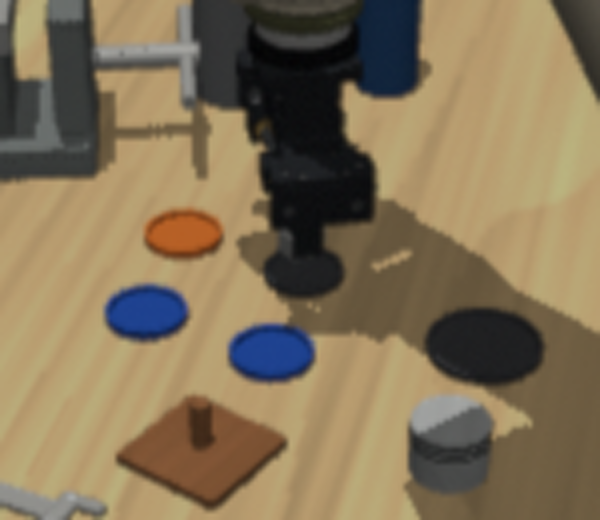

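The gripper is over the dark dish. I'll lower, then check before releasing.

Request:
drive_tool([
  {"fingers": 0, "tx": -0.05, "ty": 0.08, "tz": 0.3, "rx": 0, "ry": 0, "rz": 0},
  {"fingers": 0, "tx": -0.05, "ty": 0.08, "tz": 0.55, "rx": 0, "ry": 0, "rz": 0},
  {"fingers": 0, "tx": -0.05, "ty": 0.08, "tz": 0.7, "rx": 0, "ry": 0, "rz": 0},
  {"fingers": 0, "tx": -0.05, "ty": 0.08, "tz": 0.78, "rx": 0, "ry": 0, "rz": 0},
  {"fingers": 0, "tx": -0.05, "ty": 0.08, "tz": 0.8, "rx": 0, "ry": 0, "rz": 0},
  {"fingers": 0, "tx": -0.05, "ty": 0.08, "tz": 0.8, "rx": 0, "ry": 0, "rz": 0},
  {"fingers": 0, "tx": -0.05, "ty": 0.08, "tz": 0.8, "rx": 0, "ry": 0, "rz": 0},
])

```text
clock: 8.22
position: [0.5678, -0.3428, 0.0332]
ee_rot: [-3.14, 0.001, 0.384]
force: [-7.4, 5.1, 11.4]
finger_gap: 0.0296
grip_force: 30.0
```

Contact is about 11 N, so the nut is resting on the floor. I'll release and rise, heading back for the bearing.

Request:
drive_tool([
  {"fingers": 0.4, "tx": 0, "ty": 0, "tz": 0, "rx": 0, "ry": 0, "rz": 0},
  {"fingers": 0.5, "tx": 0, "ty": 0, "tz": 0, "rx": 0, "ry": 0, "rz": 0},
  {"fingers": 0.6, "tx": 0, "ty": 0, "tz": 0, "rx": 0, "ry": 0, "rz": 0},
  {"fingers": 0.6, "tx": 0, "ty": 0, "tz": -0.1, "rx": 0, "ry": 0, "rz": 0},
  {"fingers": 0.8, "tx": 0, "ty": 0, "tz": -1, "rx": 0, "ry": 0, "rz": 0},
  {"fingers": 1, "tx": 0, "ty": 0, "tz": -2, "rx": 0, "ry": 0, "rz": 0},
  {"fingers": 1, "tx": 0, "ty": 0, "tz": -3, "rx": 0, "ry": 0, "rz": 0},
  {"fingers": 1, "tx": 0, "ty": 0, "tz": -4, "rx": 0, "ry": 0, "rz": 0},
  {"fingers": 1, "tx": -0.5, "ty": 1.2, "tz": -4, "rx": 0, "ry": 0, "rz": 0},
  {"fingers": 1, "tx": 0.4, "ty": -1, "tz": -4, "rx": 0, "ry": 0, "rz": 0},
])

```text
clock: 9.05
position: [0.5677, -0.3529, 0.153]
ee_rot: [3.132, -0.002, 0.374]
force: [-0.6, 0.7, -1.4]
finger_gap: 0.0881
grip_force: 0.0
```

```bash
python3 - <<'E'
from h import *
im=snapshot("top");si=snapshot("side");outs=[]
for k in("bearing","gear"):
  for n in("top","side"):
    for d in spotter.masks_of(k,n)[:1]: print(k,n,round(d["p"],2),*comp(d["mask"],n,d["pixel"],.036 if k=="bearing" else .022))
for n,I in(("top",im),("side",si)):
    m=camera_model(n);g=np.mgrid[0:390,0:390];x=.622-g[0]*.08/390;y=.358-g[1]*.08/390
    P=np.stack([x,y,np.full_like(x,.036)],-1)@np.array(m["R"]).T+m["t"];p=P@np.array(m["intrinsics"]).T
    outs.append(cv2.remap(I,(p[...,0]/p[...,2]).astype(np.float32),(p[...,1]/p[...,2]).astype(np.float32),cv2.INTER_CUBIC))
cv2.imwrite("pics/b1.png",np.hstack(outs)[:,:,::-1])
plan((.58,.32,.13,22))
E
```

```text
bearing top 0.65 [133.4 205.8] [0.5809 0.3206] [0.0485 0.0467] 46.5
bearing side 0.62 [206.2 356.2] [0.5788 0.3263] [0.0457 0.0506] 14.0
gear top 0.76 [141.7 206.1] [0.5826 0.3098] [0.0517 0.061 ] 89.5
gear side 0.67 [209.3 367.4] [0.5729 0.3312] [0.061  0.0574] 39.9
t 9.3 at [ 0.568  -0.3407  0.1526] yaw 22.0 gap 0.0881 grip 0.0
  -> (0.58, 0.32, 0.13, 22) t [  8.626 -20.269   0.742] r [ 0.01 -0.    0.  ]
```

View pics/b1.png

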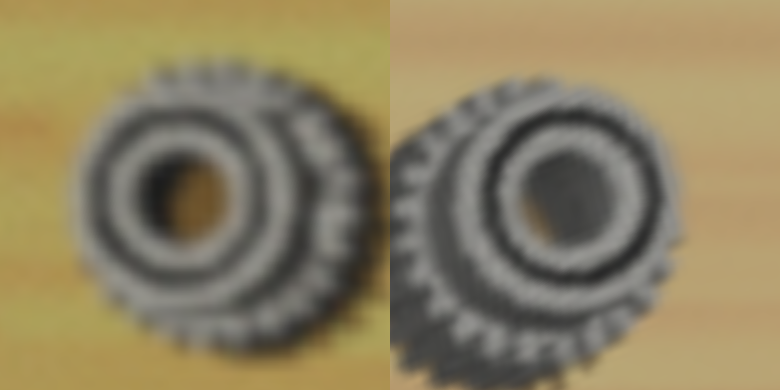

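Both views agree: the bearing is at (0.581, 0.321). Going back.

Request:
drive_tool([
  {"fingers": 1, "tx": 0.5, "ty": -1.2, "tz": 0, "rx": 0, "ry": 0, "rz": 0},
  {"fingers": 1, "tx": 1.0, "ty": -2.4, "tz": 0, "rx": 0, "ry": 0, "rz": 0},
  {"fingers": 1, "tx": 1.5, "ty": -3.6, "tz": 0, "rx": 0, "ry": 0, "rz": 0},
  {"fingers": 1, "tx": 2.1, "ty": -4.8, "tz": 0, "rx": 0, "ry": 0, "rz": 0},
  {"fingers": 1, "tx": 2.6, "ty": -6, "tz": 0, "rx": 0, "ry": 0, "rz": 0},
  {"fingers": 1, "tx": 3.1, "ty": -7.2, "tz": 0, "rx": 0, "ry": 0, "rz": 0},
  {"fingers": 1, "tx": 3.6, "ty": -8.4, "tz": 0, "rx": 0, "ry": 0, "rz": 0},
  {"fingers": 1, "tx": 4.1, "ty": -9.6, "tz": 0, "rx": 0, "ry": 0, "rz": 0},
  {"fingers": 1, "tx": 4.6, "ty": -10.8, "tz": 0, "rx": 0, "ry": 0, "rz": 0},
  {"fingers": 1, "tx": 5.1, "ty": -12, "tz": 0, "rx": 0, "ry": 0, "rz": 0},
])

```text
clock: 10.18
position: [0.575, 0.0521, 0.1528]
ee_rot: [3.141, -0.001, 0.384]
force: [0.4, 0.7, -0.2]
finger_gap: 0.088
grip_force: 0.0
```

Request:
drive_tool([
  {"fingers": 1, "tx": 0.5, "ty": -1.2, "tz": 0, "rx": 0, "ry": 0, "rz": 0},
  {"fingers": 1, "tx": 1.0, "ty": -2.4, "tz": 0, "rx": 0, "ry": 0, "rz": 0},
  {"fingers": 1, "tx": 1.5, "ty": -3.6, "tz": 0, "rx": 0, "ry": 0, "rz": 0},
  {"fingers": 1, "tx": 2.1, "ty": -4.8, "tz": 0, "rx": 0, "ry": 0, "rz": 0},
  {"fingers": 1, "tx": 2.6, "ty": -6, "tz": 0, "rx": 0, "ry": 0, "rz": 0},
  {"fingers": 1, "tx": 3.1, "ty": -7.2, "tz": 0.4, "rx": 0, "ry": 0, "rz": 0},
  {"fingers": 1, "tx": 3.5, "ty": -8.3, "tz": 1, "rx": 0, "ry": 0, "rz": 0},
  {"fingers": 1, "tx": 3.5, "ty": -8.3, "tz": 1.5, "rx": 0, "ry": 0, "rz": 0},
  {"fingers": 1, "tx": 3.5, "ty": -8.3, "tz": 1.7, "rx": 0, "ry": 0, "rz": 0},
  {"fingers": 1, "tx": 3.5, "ty": -8.3, "tz": 1.7, "rx": 0, "ry": 0, "rz": 0},
])

```text
clock: 11.02
position: [0.5786, 0.3203, 0.0999]
ee_rot: [3.141, 0.003, 0.384]
force: [0.3, -0.5, 1.0]
finger_gap: 0.0884
grip_force: 0.0
```

```bash
python3 -c "
from h import *
plan((.581,.3207,.051,22))"
```

```text
t 11.0 at [0.5786 0.3203 0.0999] yaw 22.0 gap 0.0884 grip 0.0
  -> (0.581, 0.3207, 0.051, 22) t [0.085 0.016 1.628] r [0.   0.03 0.  ]
```

Request:
drive_tool([
  {"fingers": 1, "tx": 0.08, "ty": 0, "tz": 0.5, "rx": 0, "ry": 0, "rz": 0},
  {"fingers": 1, "tx": 0.08, "ty": 0, "tz": 1, "rx": 0, "ry": 0, "rz": 0},
  {"fingers": 1, "tx": 0.08, "ty": 0, "tz": 1.4, "rx": 0, "ry": 0, "rz": 0},
  {"fingers": 1, "tx": 0.08, "ty": 0, "tz": 1.63, "rx": 0, "ry": 0, "rz": 0},
  {"fingers": 0.65, "tx": 0.08, "ty": 0, "tz": 1.63, "rx": 0, "ry": 0, "rz": 0},
  {"fingers": 0.55, "tx": 0.08, "ty": 0, "tz": 1.63, "rx": 0, "ry": 0, "rz": 0},
  {"fingers": 0.5, "tx": 0.08, "ty": 0, "tz": 1.63, "rx": 0, "ry": 0, "rz": 0},
  {"fingers": 0.4, "tx": 0.08, "ty": 0, "tz": 1.63, "rx": 0, "ry": 0, "rz": 0},
  {"fingers": 0, "tx": 0.08, "ty": 0, "tz": 1.63, "rx": 0, "ry": 0, "rz": 0},
  {"fingers": 0, "tx": 0.08, "ty": 0, "tz": 1.63, "rx": 0, "ry": 0, "rz": 0},
])

```text
clock: 11.85
position: [0.5813, 0.3219, 0.0529]
ee_rot: [3.142, -0.001, 0.384]
force: [0.8, -0.0, 0.1]
finger_gap: 0.0501
grip_force: 0.0
```

Request:
drive_tool([
  {"fingers": 0, "tx": 0, "ty": 0, "tz": 0, "rx": 0, "ry": 0, "rz": 0},
  {"fingers": 0, "tx": 0, "ty": 0, "tz": 0, "rx": 0, "ry": 0, "rz": 0},
  {"fingers": 0, "tx": 0, "ty": 0, "tz": -0.2, "rx": 0, "ry": 0, "rz": 0},
  {"fingers": 0, "tx": 0, "ty": 0, "tz": -0.7, "rx": 0, "ry": 0, "rz": 0},
  {"fingers": 0, "tx": 0, "ty": 0, "tz": -1.4, "rx": 0, "ry": 0, "rz": 0},
  {"fingers": 0, "tx": 0, "ty": 0, "tz": -2.1, "rx": 0, "ry": 0, "rz": 0},
  {"fingers": 0, "tx": 0, "ty": 0, "tz": -2.7, "rx": 0, "ry": 0, "rz": 0},
  {"fingers": 0, "tx": 0, "ty": 0, "tz": -2.7, "rx": 0, "ry": 0, "rz": 0},
])

```text
clock: 12.52
position: [0.5824, 0.3223, 0.1377]
ee_rot: [3.141, -0.007, 0.384]
force: [0.5, 0.3, -0.8]
finger_gap: 0.0447
grip_force: 30.0
```

```bash
python3 -c "
from h import *
plan((.4271,-.2807,.1,22))"
```

```text
t 12.5 at [0.5824 0.3223 0.1377] yaw 22.0 gap 0.0447 grip 30.0
  -> (0.4271, -0.2807, 0.1, 22) t [-12.343  16.694   1.178] r [ 0.   -0.08  0.  ]
```

The gap is 2 mm less than the bearing diameter, so I'll look at the grip.

```bash
python3 - <<'E'
from h import *
im=snapshot("top");si=snapshot("side")
a=cv2.resize(im[170:240,90:170],(457,400),interpolation=cv2.INTER_CUBIC)
b=cv2.resize(si[280:400,160:260],(333,400),interpolation=cv2.INTER_CUBIC)
cv2.imwrite("pics/b2.png",np.hstack([a,b])[:,:,::-1])
E
```

```text
(no output)
```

View pics/b2.png

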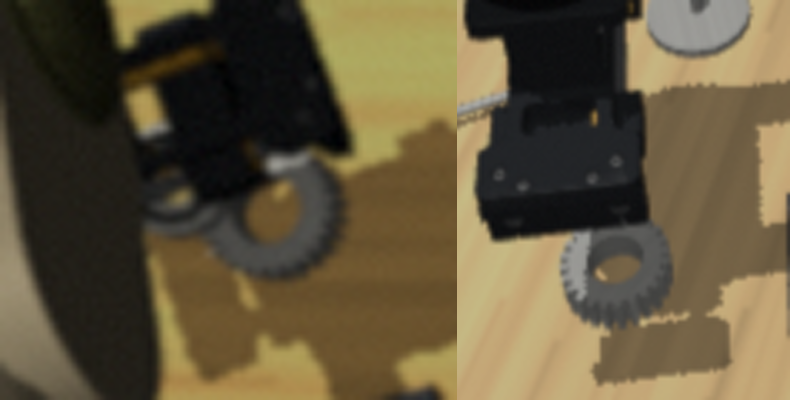

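The bearing is held flat and the gear is left behind on the bench. Carrying on to the big dish.

Request:
drive_tool([
  {"fingers": 0, "tx": -0.5, "ty": 0.6, "tz": 0, "rx": 0, "ry": 0, "rz": 0},
  {"fingers": 0, "tx": -1.2, "ty": 1.6, "tz": 0, "rx": 0, "ry": 0, "rz": 0},
  {"fingers": 0, "tx": -1.9, "ty": 2.6, "tz": 0, "rx": 0, "ry": 0, "rz": 0},
  {"fingers": 0, "tx": -2.6, "ty": 3.6, "tz": 0, "rx": 0, "ry": 0, "rz": 0},
  {"fingers": 0, "tx": -3.4, "ty": 4.6, "tz": 0, "rx": 0, "ry": 0, "rz": 0},
  {"fingers": 0, "tx": -4.1, "ty": 5.6, "tz": 0, "rx": 0, "ry": 0, "rz": 0},
  {"fingers": 0, "tx": -4.8, "ty": 6.6, "tz": 0, "rx": 0, "ry": 0, "rz": 0},
  {"fingers": 0, "tx": -5.6, "ty": 7.6, "tz": 0, "rx": 0, "ry": 0, "rz": 0},
  {"fingers": 0, "tx": -6.3, "ty": 8.6, "tz": 0, "rx": 0, "ry": 0, "rz": 0},
  {"fingers": 0, "tx": -7, "ty": 9.5, "tz": 0, "rx": 0, "ry": 0, "rz": 0},
])

```text
clock: 13.45
position: [0.4918, -0.0228, 0.1321]
ee_rot: [-3.14, 0.002, 0.384]
force: [1.0, -0.9, -1.0]
finger_gap: 0.045
grip_force: 30.0
```

Request:
drive_tool([
  {"fingers": 0, "tx": -0.7, "ty": 1, "tz": 0.1, "rx": 0, "ry": 0, "rz": 0},
  {"fingers": 0, "tx": -1.4, "ty": 2, "tz": 0.3, "rx": 0, "ry": 0, "rz": 0},
  {"fingers": 0, "tx": -2.2, "ty": 3, "tz": 0.6, "rx": 0, "ry": 0, "rz": 0},
  {"fingers": 0, "tx": -3, "ty": 4, "tz": 0.9, "rx": 0, "ry": 0, "rz": 0},
  {"fingers": 0, "tx": -3.7, "ty": 5, "tz": 1.2, "rx": 0, "ry": 0, "rz": 0},
  {"fingers": 0, "tx": -4.4, "ty": 6, "tz": 1.6, "rx": 0, "ry": 0, "rz": 0},
  {"fingers": 0, "tx": -5.0, "ty": 6.8, "tz": 2, "rx": 0, "ry": 0, "rz": 0},
  {"fingers": 0, "tx": -5.3, "ty": 7.2, "tz": 2.4, "rx": 0, "ry": 0, "rz": 0},
  {"fingers": 0, "tx": -5.3, "ty": 7.2, "tz": 2.6, "rx": 0, "ry": 0, "rz": 0},
  {"fingers": 0, "tx": -5.3, "ty": 7.2, "tz": 2.6, "rx": 0, "ry": 0, "rz": 0},
])

```text
clock: 14.28
position: [0.4255, -0.2801, 0.0531]
ee_rot: [-3.137, 0.002, 0.383]
force: [-0.7, 0.4, -1.1]
finger_gap: 0.045
grip_force: 30.0
```

```bash
python3 - <<'E'
from h import *
plan((.4271,-.2807,.034,22))
si=snapshot("side");im=snapshot("top")
a=cv2.resize(im[225:305,330:420],(450,400),interpolation=cv2.INTER_CUBIC)
b=cv2.resize(si[140:220,300:390],(350,400),interpolation=cv2.INTER_CUBIC)
cv2.imwrite("pics/b3.png",np.hstack([a,b])[:,:,::-1])
E
```

```text
t 14.3 at [ 0.4255 -0.2801  0.0531] yaw 21.9 gap 0.045 grip 30.0
  -> (0.4271, -0.2807, 0.034, 22) t [0.042 0.04  0.637] r [-0.05  0.02 -0.01]
```

View pics/b3.png

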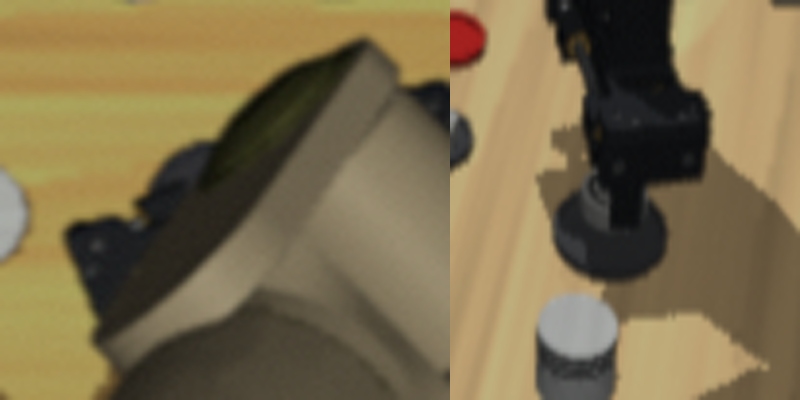

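```bash
python3 - <<'E'
from h import *
si=snapshot("side")
for d in spotter.masks_of("bearing","side")[:2]:
    ys,xs=np.nonzero(d["mask"]);print(d["p"],d["pixel"],len(xs),xs.min(),xs.max(),ys.min(),ys.max())
    l=(xs.min(),ys[xs==xs.min()].mean());print("left edge at z .03:",ray("side",l,.03))
# expected outline of bearing at several centres offset along tool x
m=camera_model("side");R,t,K=map(np.array,(m["R"],m["t"],m["intrinsics"]))
def pr(X):
    p=K@(R@X+t);return p[:2]/p[2]
s=get_state();p=np.array(s["position"]);w=s["ee_rot"][2];u=np.array([np.cos(w),np.sin(w),0])
a=np.linspace(0,6.28,72)
for o in(-.015,0,.005,.01,.015):
    c=p+u*o
    for zt in(p[2]-.015,p[2]-.022,p[2]-.029):
        q=np.array([pr(np.array([c[0]+.0235*np.cos(k),c[1]+.0235*np.sin(k),zt])) for k in a])
        print(o,round(zt,3),"cols",q[:,0].min().round(1),q[:,0].max().round(1),"rows",q[:,1].min().round(1),q[:,1].max().round(1))
print((si[170:196,325:352].max(2)))
E
```

```text
0.64 [334.6, 180.9] 75 333 341 174 185
left edge at z .03: [ 0.4485688  -0.27764132  0.03      ]
0.36 [319.6, 245.0] 309 311 327 234 254
left edge at z .03: [ 0.45481775 -0.00579204  0.03      ]
-0.015 0.041 cols 337.9 355.3 rows 170.4 180.3
-0.015 0.034 cols 337.7 355.1 rows 172.5 182.5
-0.015 0.027 cols 337.6 354.9 rows 174.6 184.6
0 0.041 cols 332.5 349.9 rows 170.9 180.8
0 0.034 cols 332.3 349.7 rows 173.0 183.0
0 0.027 cols 332.2 349.5 rows 175.1 185.1
0.005 0.041 cols 330.7 348.1 rows 171.1 181.0
0.005 0.034 cols 330.5 347.9 rows 173.2 183.1
0.005 0.027 cols 330.4 347.7 rows 175.3 185.2
0.01 0.041 cols 328.9 346.3 rows 171.2 181.2
0.01 0.034 cols 328.7 346.1 rows 173.3 183.3
0.01 0.027 cols 328.6 345.9 rows 175.4 185.4
0.015 0.041 cols 327.1 344.5 rows 171.4 181.3
0.015 0.034 cols 326.9 344.3 rows 173.5 183.5
0.015 0.027 cols 326.8 344.1 rows 175.6 185.6
[[185 177 145 135 116 112 111 108 111 116  55  16  13  13  15  17  17  16
   18  14  14  16  15  16  16  16  16]
 [190 189 184 177 141 115 110 108 117 138  69  23  16  16  15  18  16  20
   23  19  15  18  16  17  16  16  16]
 
[... 2011 characters left out ...]
  34  35  34  34  33]
 [190 180 130  61  42  52  57  59  56  39  33  33  34  34  35  34  34  33
   33  33  34  34  34  34  34  34  33]
 [190 188 174 115  55  39  47  53  54  43  34  34  35  34  33  33  33  33
   33  33  34  34  34  34  34  34  33]
 [190 189 188 172 113  70  42  38  50  49  34  33  34  34  33  34  34  33
   33  34  34  34  34  33  33  32  31]
 [190 189 189 185 168 130  87  51  39  35  30  32  32  32  32  33  32  31
   32  33  33  33  33  32  31  33  51]
 [190 189 189 185 181 176 148 112  86  68  47  31  28  28  28  30  30  31
   31  33  29  29  30  35  47  58  90]
 [190 190 189 185 185 186 181 172 150 132 109  69  59  52  39  37  38  37
   37  39  44  47  58  72  84  91 113]]
```

The left edge of the bearing at column 333.5 fits a centred grip. Lowering, with a force check.

Request:
drive_tool([
  {"fingers": 0, "tx": 0.03, "ty": 0.03, "tz": 0.25, "rx": 0, "ry": 0, "rz": 0},
  {"fingers": 0, "tx": 0.03, "ty": 0.03, "tz": 0.45, "rx": 0, "ry": 0, "rz": 0},
  {"fingers": 0, "tx": 0.03, "ty": 0.03, "tz": 0.55, "rx": 0, "ry": 0, "rz": 0},
  {"fingers": 0, "tx": 0.03, "ty": 0.03, "tz": 0.6, "rx": 0, "ry": 0, "rz": 0},
  {"fingers": 0, "tx": 0.03, "ty": 0.03, "tz": 0.6, "rx": 0, "ry": 0, "rz": 0},
  {"fingers": 0, "tx": 0.03, "ty": 0.03, "tz": 0.6, "rx": 0, "ry": 0, "rz": 0},
])

```text
clock: 14.98
position: [0.4279, -0.2815, 0.0374]
ee_rot: [-3.142, 0.0, 0.384]
force: [0.4, 0.2, -1.1]
finger_gap: 0.045
grip_force: 30.0
```

Request:
drive_tool([
  {"fingers": 0, "tx": 0, "ty": 0, "tz": 0.06, "rx": 0, "ry": 0, "rz": 0},
  {"fingers": 0, "tx": 0, "ty": 0, "tz": 0.12, "rx": 0, "ry": 0, "rz": 0},
  {"fingers": 0, "tx": 0, "ty": 0, "tz": 0.12, "rx": 0, "ry": 0, "rz": 0},
])

```text
clock: 15.23
position: [0.4281, -0.2817, 0.0347]
ee_rot: [3.141, -0.0, 0.384]
force: [-2.8, 3.1, 9.0]
finger_gap: 0.0451
grip_force: 30.0
```

Contact. Releasing slowly and rising.

Request:
drive_tool([
  {"fingers": 0.56, "tx": 0, "ty": 0, "tz": 0, "rx": 0, "ry": 0, "rz": 0},
  {"fingers": 0.6, "tx": 0, "ty": 0, "tz": 0, "rx": 0, "ry": 0, "rz": 0},
  {"fingers": 0.7, "tx": 0, "ty": 0, "tz": 0, "rx": 0, "ry": 0, "rz": 0},
  {"fingers": 0.8, "tx": 0, "ty": 0, "tz": -0.1, "rx": 0, "ry": 0, "rz": 0},
  {"fingers": 0.9, "tx": 0, "ty": 0, "tz": -0.8, "rx": 0, "ry": 0, "rz": 0},
  {"fingers": 1, "tx": 0, "ty": 0, "tz": -1.8, "rx": 0, "ry": 0, "rz": 0},
  {"fingers": 1, "tx": 0, "ty": 0, "tz": -3, "rx": 0, "ry": 0, "rz": 0},
  {"fingers": 1, "tx": 0.4, "ty": -1, "tz": -3.5, "rx": 0, "ry": 0, "rz": 0},
  {"fingers": 1, "tx": 0.8, "ty": -2, "tz": -3.5, "rx": 0, "ry": 0, "rz": 0},
  {"fingers": 1, "tx": 1.2, "ty": -3, "tz": -3.5, "rx": 0, "ry": 0, "rz": 0},
])

```text
clock: 16.07
position: [0.4276, -0.1838, 0.1399]
ee_rot: [3.14, -0.001, 0.383]
force: [1.0, 0.0, -0.4]
finger_gap: 0.0884
grip_force: 0.0
```

```bash
python3 - <<'E'
from h import *
plan((.4376,-.0037,.1,22))
si=snapshot("side");im=snapshot("top")
for k,z,seed in(("bearing",.018,(.427,-.281)),("nut",.02,(.5686,-.342)),("gear",.022,(.58,.32))):
  for n in("top","side"):
    for d in spotter.masks_of(k,n)[:2]: print(k,n,round(d["p"],2),*comp(d["mask"],n,d["pixel"],z))
E
```

```text
t 16.1 at [ 0.4276 -0.1838  0.1399] yaw 21.9 gap 0.0884 grip 0.0
  -> (0.4376, -0.0037, 0.1, 22) t [ 2.55  -5.448  1.323] r [ 0.02 -0.02 -0.01]
bearing side 0.72 [339.3 186.3] [ 0.4297 -0.2643] [0.0378 0.0477] 63.3
nut top 0.43 [397.2 212.8] [ 0.5662 -0.3407] [0.0306 0.0334] 0.1
nut side 0.68 [295.8 165.6] [ 0.5648 -0.332 ] [0.029  0.0364] 13.1
gear top 0.61 [137.1 206.6] [0.5808 0.3161] [0.0619 0.0577] 46.0
gear side 0.66 [207.5 360.2] [0.5789 0.3244] [0.0586 0.0705] 29.8
```

Request:
drive_tool([
  {"fingers": 1, "tx": 0.5, "ty": -1.1, "tz": 0, "rx": 0, "ry": 0, "rz": 0},
  {"fingers": 1, "tx": 1, "ty": -2.2, "tz": 0, "rx": 0, "ry": 0, "rz": 0},
  {"fingers": 1, "tx": 1.5, "ty": -3.3, "tz": 0, "rx": 0, "ry": 0, "rz": 0},
  {"fingers": 1, "tx": 2, "ty": -4.4, "tz": 0.4, "rx": 0, "ry": 0, "rz": 0},
  {"fingers": 1, "tx": 2.4, "ty": -5.2, "tz": 0.8, "rx": 0, "ry": 0, "rz": 0},
  {"fingers": 1, "tx": 2.55, "ty": -5.45, "tz": 1, "rx": 0, "ry": 0, "rz": 0},
  {"fingers": 1, "tx": 2.55, "ty": -5.45, "tz": 1, "rx": 0, "ry": 0, "rz": 0},
  {"fingers": 1, "tx": 2.55, "ty": -5.45, "tz": 1, "rx": 0, "ry": 0, "rz": 0},
])

```text
clock: 17.13
position: [0.4376, -0.0052, 0.1088]
ee_rot: [3.141, 0.0, 0.384]
force: [-0.1, -0.6, 0.4]
finger_gap: 0.0879
grip_force: 0.0
```

```bash
python3 -c "
from h import *
plan((.4376,-.0037,.049,22))
im=snapshot('top');V=im.max(2);S=cv2.cvtColor(im,cv2.COLOR_RGB2HSV)[...,1]
for d in spotter.masks_of('bearing','top')[:2]: print(round(d['p'],2),*comp(d['mask'],'top',d['pixel'],.018))
print(V[259:278,364:386])
"
```

```text
t 17.1 at [ 0.4376 -0.0052  0.1088] yaw 22.0 gap 0.0879 grip 0.0
  -> (0.4376, -0.0037, 0.049, 22) t [ 0.02  -0.047  1.995] r [0. 0. 0.]
0.57 [374.7 267.8] [ 0.4277 -0.2796] [0.0439 0.0452] 26.0
[[ 43  46  46  48  48  46  50  65  80  92  95  94  92  88  79  63  55  49
   48  47  46  40]
 [ 47  48  47  46  49  61  80 102 116 117 120 112 113 116 109  96  79  61
   50  49  46  42]
 [ 48  48  46  48  63  96 120 124 107  90  79  74  73  88 105 111 108  90
   64  50  48  47]
 [ 48  48  47  61  96 125 124 100  74  74  80  84  83  78  73  79 100 108
   90  61  50  45]
 [ 47  47  52  83 120 123  94  74  89 112 120 124 125 118 102  76  77 101
  110  86  60  50]
 [ 45  45  64 107 125  98  71  94 115 117 105 101 107 120 128 112  81  81
  112 111  77  52]
 [ 48  48  78 119 116  79  86 114 108  78  60  57  60  78 111 131 113  83
  102 123  92  55]
 [ 47  52  90 124 102  71 104 120  92  56  44  47  44  46  79 121 133  97
   86 113  96  61]
 [ 46  55  98 126  98  74 107 107  72  48  48  47  46  41  58 102 129 102
   79 107 103  68]
 [ 47  59 105 131  98  76 109 100  65  49  49  48  49  45  52  93 12
[... 162 characters left out ...]
7  45  46  47  70 115 136 100
   75 107  98  63]
 [ 46  45  70 116 113  76  76 109 109  84  60  55  54  69 101 132 128  88
   80 105  89  59]
 [ 46  46  57 107 123  94  67  98 119 111  98  92  92 106 129 130  97  70
   90 100  76  52]
 [ 46  46  49  75 112 109  84  74  90 108 120 125 125 125 121  98  73  85
  106  93  65  50]
 [ 48  48  47  54  85 116 119  98  72  69  85  96  98  89  75  70  85 107
  102  76  52  49]
 [ 49  49  46  47  58  89 119 127 108  86  75  68  70  80  88  96 107 104
   76  54  47  48]
 [ 49  48  48  46  43  55  80 109 122 120 113 104 108 120 121 112  95  70
   53  47  46  46]
 [ 46  49  48  48  48  46  49  63  79  96 108 115 114 113  98  75  57  48
   47  49  50  43]]
```

The bearing is flat and centred in the big dish. Now the spacer.

Request:
drive_tool([
  {"fingers": 1, "tx": 0.02, "ty": -0.03, "tz": 0.7, "rx": 0, "ry": 0, "rz": 0},
  {"fingers": 1, "tx": 0.02, "ty": -0.03, "tz": 1.4, "rx": 0, "ry": 0, "rz": 0},
  {"fingers": 1, "tx": 0.02, "ty": -0.03, "tz": 1.8, "rx": 0, "ry": 0, "rz": 0},
  {"fingers": 1, "tx": 0.02, "ty": -0.03, "tz": 2, "rx": 0, "ry": 0, "rz": 0},
  {"fingers": 0.65, "tx": 0.02, "ty": -0.03, "tz": 2, "rx": 0, "ry": 0, "rz": 0},
  {"fingers": 0.55, "tx": 0.02, "ty": -0.03, "tz": 2, "rx": 0, "ry": 0, "rz": 0},
  {"fingers": 0.45, "tx": 0.02, "ty": -0.03, "tz": 2, "rx": 0, "ry": 0, "rz": 0},
  {"fingers": 0.4, "tx": 0.02, "ty": -0.03, "tz": 2, "rx": 0, "ry": 0, "rz": 0},
  {"fingers": 0, "tx": 0.02, "ty": -0.03, "tz": 2, "rx": 0, "ry": 0, "rz": 0},
  {"fingers": 0, "tx": 0.02, "ty": -0.03, "tz": 2, "rx": 0, "ry": 0, "rz": 0},
])

```text
clock: 18.07
position: [0.4376, -0.0033, 0.0492]
ee_rot: [3.141, -0.001, 0.384]
force: [0.3, -0.1, -0.2]
finger_gap: 0.0503
grip_force: 0.0
```

Request:
drive_tool([
  {"fingers": 0, "tx": 0, "ty": 0, "tz": 0, "rx": 0, "ry": 0, "rz": 0},
  {"fingers": 0, "tx": 0, "ty": 0, "tz": 0, "rx": 0, "ry": 0, "rz": 0},
  {"fingers": 0, "tx": 0, "ty": 0, "tz": 0, "rx": 0, "ry": 0, "rz": 0},
  {"fingers": 0, "tx": 0, "ty": 0, "tz": -0.3, "rx": 0, "ry": 0, "rz": 0},
  {"fingers": 0, "tx": 0, "ty": 0, "tz": -1, "rx": 0, "ry": 0, "rz": 0},
  {"fingers": 0, "tx": 0, "ty": 0, "tz": -1.8, "rx": 0, "ry": 0, "rz": 0},
  {"fingers": 0, "tx": 0, "ty": 0, "tz": -2.4, "rx": 0, "ry": 0, "rz": 0},
  {"fingers": 0, "tx": 0, "ty": 0, "tz": -2.6, "rx": 0, "ry": 0, "rz": 0},
  {"fingers": 0, "tx": 0, "ty": 0, "tz": -2.6, "rx": 0, "ry": 0, "rz": 0},
  {"fingers": 0, "tx": 0, "ty": 0, "tz": -2.6, "rx": 0, "ry": 0, "rz": 0},
])

```text
clock: 18.9
position: [0.4371, -0.0031, 0.1264]
ee_rot: [-3.141, 0.0, 0.384]
force: [-0.5, -0.3, -0.5]
finger_gap: 0.0393
grip_force: 30.0
```

```bash
python3 - <<'E'
from h import *
plan((.6012,.1277,.12,22))
# pin tip from both views for a better stand centre: foot centre from side view
si=snapshot("side")
for d in spotter.masks_of("pin_stand","side")[:2]: print(round(d["p"],2),*comp(d["mask"],"side",d["pixel"],.008))
S=cv2.cvtColor(si,cv2.COLOR_RGB2HSV)[...,1]
print(*comp(S<55,"side",(232,284),.008))
E
```

```text
t 18.9 at [ 0.4371 -0.0031  0.1264] yaw 22.0 gap 0.0393 grip 30.0
  -> (0.6012, 0.1277, 0.12, 22) t [ 6.706 -1.993  0.21 ] r [-0.    0.01  0.  ]
0.74 [231.6 284.1] [0.6009 0.1307] [0.0684 0.0691] 67.7
0.72 [318.4 253.1] [ 0.4368 -0.0081] [0.0685 0.0856] 21.8
[231.8 283.4] [0.6026 0.128 ] [0.0707 0.0703] 68.9
```

Request:
drive_tool([
  {"fingers": 0, "tx": 0.8, "ty": -0.25, "tz": 0, "rx": 0, "ry": 0, "rz": 0},
  {"fingers": 0, "tx": 2, "ty": -0.6, "tz": 0, "rx": 0, "ry": 0, "rz": 0},
  {"fingers": 0, "tx": 3.2, "ty": -0.95, "tz": 0, "rx": 0, "ry": 0, "rz": 0},
  {"fingers": 0, "tx": 4.4, "ty": -1.3, "tz": 0, "rx": 0, "ry": 0, "rz": 0},
  {"fingers": 0, "tx": 5.6, "ty": -1.65, "tz": 0, "rx": 0, "ry": 0, "rz": 0},
  {"fingers": 0, "tx": 6.4, "ty": -1.9, "tz": 0.2, "rx": 0, "ry": 0, "rz": 0},
  {"fingers": 0, "tx": 6.7, "ty": -2, "tz": 0.5, "rx": 0, "ry": 0, "rz": 0},
  {"fingers": 0, "tx": 6.7, "ty": -2, "tz": 0.7, "rx": 0, "ry": 0, "rz": 0},
  {"fingers": 0, "tx": 6.7, "ty": -2, "tz": 0.7, "rx": 0, "ry": 0, "rz": 0},
  {"fingers": 0, "tx": 6.7, "ty": -2, "tz": 0.7, "rx": 0, "ry": 0, "rz": 0},
])

```text
clock: 19.83
position: [0.6004, 0.1271, 0.1049]
ee_rot: [-3.141, 0.002, 0.384]
force: [-0.2, -0.6, -0.5]
finger_gap: 0.0392
grip_force: 30.0
```

```bash
python3 - <<'E'
from h import *
plan((.6012,.1278,.0357,22))
si=snapshot("side");im=snapshot("top")
b=cv2.resize(si[220:320,180:280],(500,500),interpolation=cv2.INTER_CUBIC)
cv2.imwrite("pics/p1.png",b[:,:,::-1])
E
```

```text
t 19.8 at [0.6004 0.1271 0.1049] yaw 22.0 gap 0.0392 grip 30.0
  -> (0.6012, 0.1278, 0.0357, 22) t [ 0.039 -0.01   2.307] r [-0.01  0.03 -0.  ]
```

View pics/p1.png

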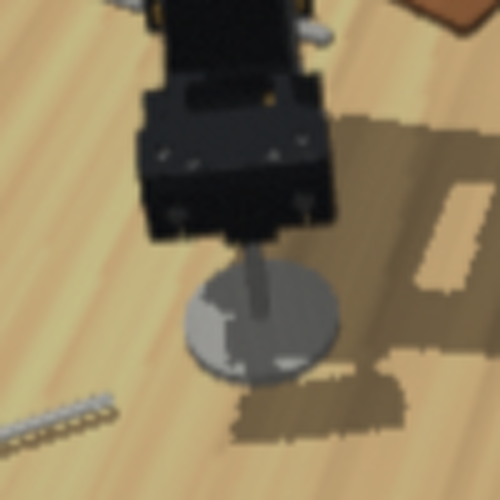

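Request:
drive_tool([
  {"fingers": 0, "tx": 0.03, "ty": 0, "tz": 0.4, "rx": 0, "ry": 0, "rz": 0},
  {"fingers": 0, "tx": 0.03, "ty": 0, "tz": 0.7, "rx": 0, "ry": 0, "rz": 0},
  {"fingers": 0, "tx": 0.03, "ty": 0, "tz": 1, "rx": 0, "ry": 0, "rz": 0},
  {"fingers": 0, "tx": 0.03, "ty": 0, "tz": 1.2, "rx": 0, "ry": 0, "rz": 0},
  {"fingers": 0, "tx": 0.03, "ty": 0, "tz": 1.2, "rx": 0, "ry": 0, "rz": 0},
])

```text
clock: 20.35
position: [0.6013, 0.1279, 0.0679]
ee_rot: [-3.14, 0.003, 0.384]
force: [-0.7, 0.9, -0.6]
finger_gap: 0.0393
grip_force: 30.0
```

The pin is inside the bore with no contact. Lowering on.

Request:
drive_tool([
  {"fingers": 0, "tx": 0, "ty": 0, "tz": 0.4, "rx": 0, "ry": 0, "rz": 0},
  {"fingers": 0, "tx": 0, "ty": 0, "tz": 0.75, "rx": 0, "ry": 0, "rz": 0},
  {"fingers": 0, "tx": 0, "ty": 0, "tz": 0.95, "rx": 0, "ry": 0, "rz": 0},
  {"fingers": 0, "tx": 0, "ty": 0, "tz": 1.03, "rx": 0, "ry": 0, "rz": 0},
  {"fingers": 0, "tx": 0, "ty": 0, "tz": 1.05, "rx": 0, "ry": 0, "rz": 0},
  {"fingers": 0, "tx": 0, "ty": 0, "tz": 1.05, "rx": 0, "ry": 0, "rz": 0},
])

```text
clock: 20.85
position: [0.6022, 0.1281, 0.0383]
ee_rot: [3.142, -0.0, 0.384]
force: [0.4, 0.3, -0.6]
finger_gap: 0.0392
grip_force: 30.0
```

Request:
drive_tool([
  {"fingers": 0, "tx": 0, "ty": 0, "tz": 0.06, "rx": 0, "ry": 0, "rz": 0},
  {"fingers": 0, "tx": 0, "ty": 0, "tz": 0.1, "rx": 0, "ry": 0, "rz": 0},
  {"fingers": 0, "tx": 0, "ty": 0, "tz": 0.1, "rx": 0, "ry": 0, "rz": 0},
])

```text
clock: 21.1
position: [0.6022, 0.128, 0.0353]
ee_rot: [3.142, -0.0, 0.384]
force: [0.3, -0.2, -0.8]
finger_gap: 0.0392
grip_force: 30.0
```

Request:
drive_tool([
  {"fingers": 0.5, "tx": 0, "ty": 0, "tz": 0, "rx": 0, "ry": 0, "rz": 0},
  {"fingers": 0.6, "tx": 0, "ty": 0, "tz": 0, "rx": 0, "ry": 0, "rz": 0},
  {"fingers": 0.8, "tx": 0, "ty": 0, "tz": 0, "rx": 0, "ry": 0, "rz": 0},
  {"fingers": 1, "tx": 0, "ty": 0, "tz": 0, "rx": 0, "ry": 0, "rz": 0},
  {"fingers": 1, "tx": 0, "ty": 0, "tz": -0.5, "rx": 0, "ry": 0, "rz": 0},
  {"fingers": 1, "tx": 0, "ty": 0, "tz": -1.3, "rx": 0, "ry": 0, "rz": 0},
  {"fingers": 1, "tx": 0, "ty": 0, "tz": -2.3, "rx": 0, "ry": 0, "rz": 0},
  {"fingers": 1, "tx": 0, "ty": 0, "tz": -3.3, "rx": 0, "ry": 0, "rz": 0},
  {"fingers": 1, "tx": 0, "ty": 0, "tz": -3.3, "rx": 0, "ry": 0, "rz": 0},
  {"fingers": 1, "tx": 0, "ty": 0, "tz": -3.3, "rx": 0, "ry": 0, "rz": 0},
])

```text
clock: 21.93
position: [0.6028, 0.1281, 0.1359]
ee_rot: [3.14, -0.003, 0.384]
force: [-0.2, 0.2, -1.0]
finger_gap: 0.0878
grip_force: 0.0
```

```bash
python3 - <<'E'
from h import *
im=snapshot("top");si=snapshot("side")
S=cv2.cvtColor(im,cv2.COLOR_RGB2HSV)[...,1]
print("gear top lowS @.022",*comp(S<60,"top",(137.5,206.5),.022))
print("block",*comp(S<60,"top",(264,264),.022))
V=im.max(2);
def bore(I,n,seed,z,r=6):
    hs=cv2.cvtColor(I,cv2.COLOR_RGB2HSV)
    x,y=map(round,seed);print(hs[y-r:y+r+1,x-r:x+r+1,1])
bore(im,"top",(137,206),.022,8)
for n in("top","side"):
    for d in spotter.masks_of("gear",n)[:1]: print(n,round(d["p"],2),*comp(d["mask"],n,d["pixel"],.022))
plan((.582,.318,.13,22))
E
```

```text
gear top lowS @.022 [127.1 205.4] [0.5841 0.3426] [0.0091 0.0285] 83.1
block [264.6 264.4] [ 0.4369 -0.0049] [0.0598 0.0598] 22.9
[[79 71 73 70 72 73 73 75 73 72 73 72 78 66 80 68 77]
 [69 66 68 73 74 73 73 73 71 73 73 76 67 66 77 77 80]
 [53 66 72 73 73 73 73 75 73 71 74 73 75 75 78 62 81]
 [53 71 72 75 69 73 73 72 72 72 74 72 70 76 76 75 76]
 [55 68 73 73 74 73 71 71 72 71 74 77 75 78 71 75 75]
 [57 68 75 72 72 74 72 74 72 70 74 72 72 73 72 72 74]
 [62 72 74 75 71 72 72 71 73 71 76 74 74 71 71 69 72]
 [66 71 72 74 74 73 73 71 73 74 75 71 69 70 73 69 71]
 [71 75 72 71 76 70 71 73 72 70 73 75 72 73 72 71 72]
 [70 69 70 71 73 72 69 73 71 73 76 81 75 72 70 73 76]
 [71 71 71 70 72 72 71 69 72 76 73 78 70 74 71 71 71]
 [69 73 72 66 73 71 75 72 71 73 76 77 71 74 71 73 72]
 [70 72 71 70 70 71 71 71 72 73 75 75 74 72 72 72 72]
 [70 73 69 70 68 69 69 70 71 69 77 83 72 72 74 74 71]
 [69 72 68 72 70 70 70 69 70 75 78 71 76 74 73 73 73]
 [67 69 69 69 70 70 69 70 72 72 78 87 81 81 73 75 73]
 [67 67 69 68 67 68 71 70 70 72 74 64 69 76 74 73 74]]
top 0.4 [126.4 204.8] [0.5851 0.3433] [0.0253 0.0075] 2.5
side 0.93 [207.3 360.7] [0.5779 0.3255] [0.0588 0.071 ] 35.2
t 22.1 at [0.6016 0.128  0.1329] yaw 22.0 gap 0.0882 grip 0.0
  -> (0.582, 0.318, 0.13, 22) t [ 1.768 -6.117  0.099] r [-0.01  0.03  0.  ]
```

```bash
python3 - <<'E'
from h import *
I=snapshot("side");n="side"
m=camera_model(n);g=np.mgrid[0:400,0:400];x=.62-g[0]*.08/400;y=.36-g[1]*.08/400
P=np.stack([x,y,np.full_like(x,.022)],-1)@np.array(m["R"]).T+m["t"];p=P@np.array(m["intrinsics"]).T
o=cv2.remap(I,(p[...,0]/p[...,2]).astype(np.float32),(p[...,1]/p[...,2]).astype(np.float32),cv2.INTER_CUBIC).copy()
# expected: top circle and bore at (.5805,.318)
c=(int((.36-.318)*5000),int((.62-.5805)*5000))
for r in(150,75): cv2.circle(o,c,r,(255,0,0),1)
cv2.imwrite("pics/ge.png",o[:,:,::-1])
E
```

```text
(no output)
```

View pics/ge.png

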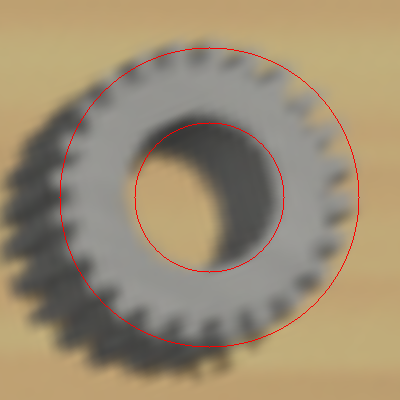

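The rectified view puts the gear at about (0.5815, 0.3195). Going over it.

Request:
drive_tool([
  {"fingers": 1, "tx": 0.3, "ty": -1, "tz": 0, "rx": 0, "ry": 0, "rz": 0},
  {"fingers": 1, "tx": 0.6, "ty": -2.2, "tz": 0, "rx": 0, "ry": 0, "rz": 0},
  {"fingers": 1, "tx": 1, "ty": -3.4, "tz": 0, "rx": 0, "ry": 0, "rz": 0},
  {"fingers": 1, "tx": 1.3, "ty": -4.6, "tz": 0, "rx": 0, "ry": 0, "rz": 0},
  {"fingers": 1, "tx": 1.6, "ty": -5.6, "tz": 0.3, "rx": 0, "ry": 0, "rz": 0},
  {"fingers": 1, "tx": 1.77, "ty": -6.15, "tz": 0.8, "rx": 0, "ry": 0, "rz": 0},
  {"fingers": 1, "tx": 1.77, "ty": -6.15, "tz": 1.5, "rx": 0, "ry": 0, "rz": 0},
  {"fingers": 1, "tx": 1.77, "ty": -6.15, "tz": 1.8, "rx": 0, "ry": 0, "rz": 0},
  {"fingers": 1, "tx": 1.77, "ty": -6.15, "tz": 1.8, "rx": 0, "ry": 0, "rz": 0},
  {"fingers": 1, "tx": 1.77, "ty": -6.15, "tz": 1.8, "rx": 0, "ry": 0, "rz": 0},
])

```text
clock: 23.02
position: [0.5824, 0.3183, 0.0801]
ee_rot: [3.142, 0.001, 0.383]
force: [-0.2, 0.1, -0.4]
finger_gap: 0.088
grip_force: 0.0
```

```bash
python3 -c "
from h import *
plan((.5815,.3195,.026,22))"
```

```text
t 23.0 at [0.5824 0.3183 0.0801] yaw 22.0 gap 0.088 grip 0.0
  -> (0.5815, 0.3195, 0.026, 22) t [-0.011 -0.047  1.805] r [ 0.    0.01 -0.01]
```

Request:
drive_tool([
  {"fingers": 1, "tx": 0, "ty": -0.03, "tz": 0.6, "rx": 0, "ry": 0, "rz": 0},
  {"fingers": 1, "tx": 0, "ty": -0.03, "tz": 1.2, "rx": 0, "ry": 0, "rz": 0},
  {"fingers": 1, "tx": 0, "ty": -0.03, "tz": 1.6, "rx": 0, "ry": 0, "rz": 0},
  {"fingers": 1, "tx": 0, "ty": -0.03, "tz": 1.8, "rx": 0, "ry": 0, "rz": 0},
  {"fingers": 0.8, "tx": 0, "ty": -0.03, "tz": 1.8, "rx": 0, "ry": 0, "rz": 0},
  {"fingers": 0.7, "tx": 0, "ty": -0.03, "tz": 1.8, "rx": 0, "ry": 0, "rz": 0},
  {"fingers": 0.6, "tx": 0, "ty": -0.03, "tz": 1.8, "rx": 0, "ry": 0, "rz": 0},
  {"fingers": 0, "tx": 0, "ty": -0.03, "tz": 1.8, "rx": 0, "ry": 0, "rz": 0},
  {"fingers": 0, "tx": 0, "ty": -0.03, "tz": 1.8, "rx": 0, "ry": 0, "rz": 0},
  {"fingers": 0, "tx": 0, "ty": -0.03, "tz": 1.8, "rx": 0, "ry": 0, "rz": 0},
], force=40)

```text
clock: 23.85
position: [0.5824, 0.3198, 0.0273]
ee_rot: [3.141, -0.001, 0.384]
force: [0.5, -1.6, 5.8]
finger_gap: 0.0586
grip_force: 40.0
```

Request:
drive_tool([
  {"fingers": 0, "tx": 0, "ty": 0, "tz": 0, "rx": 0, "ry": 0, "rz": 0},
  {"fingers": 0, "tx": 0, "ty": 0, "tz": 0, "rx": 0, "ry": 0, "rz": 0},
  {"fingers": 0, "tx": 0, "ty": 0, "tz": -0.3, "rx": 0, "ry": 0, "rz": 0},
  {"fingers": 0, "tx": 0, "ty": 0, "tz": -1, "rx": 0, "ry": 0, "rz": 0},
  {"fingers": 0, "tx": 0, "ty": 0, "tz": -2, "rx": 0, "ry": 0, "rz": 0},
  {"fingers": 0, "tx": 0, "ty": 0, "tz": -3, "rx": 0, "ry": 0, "rz": 0},
  {"fingers": 0, "tx": 0, "ty": 0, "tz": -3.6, "rx": 0, "ry": 0, "rz": 0},
  {"fingers": 0, "tx": 0, "ty": 0, "tz": -4, "rx": 0, "ry": 0, "rz": 0},
  {"fingers": 0, "tx": 0, "ty": 0, "tz": -4, "rx": 0, "ry": 0, "rz": 0},
  {"fingers": 0, "tx": 0, "ty": 0, "tz": -4, "rx": 0, "ry": 0, "rz": 0},
])

```text
clock: 24.68
position: [0.5815, 0.3198, 0.1456]
ee_rot: [-3.141, 0.001, 0.384]
force: [-0.3, -0.1, -2.9]
finger_gap: 0.059
grip_force: 40.0
```

```bash
python3 -c "
from h import *
plan((.5845,-.1246,.145,22))"
```

```text
t 24.7 at [0.5815 0.3198 0.1456] yaw 22.0 gap 0.059 grip 40.0
  -> (0.5845, -0.1246, 0.145, 22) t [-5.46  13.77   0.023] r [-0.    0.01  0.  ]
```

Request:
drive_tool([
  {"fingers": 0, "tx": -0.3, "ty": 0.7, "tz": 0, "rx": 0, "ry": 0, "rz": 0},
  {"fingers": 0, "tx": -0.7, "ty": 1.7, "tz": 0, "rx": 0, "ry": 0, "rz": 0},
  {"fingers": 0, "tx": -1.2, "ty": 2.9, "tz": 0, "rx": 0, "ry": 0, "rz": 0},
  {"fingers": 0, "tx": -1.6, "ty": 4.1, "tz": 0, "rx": 0, "ry": 0, "rz": 0},
  {"fingers": 0, "tx": -2.1, "ty": 5.3, "tz": 0, "rx": 0, "ry": 0, "rz": 0},
  {"fingers": 0, "tx": -2.6, "ty": 6.5, "tz": 0, "rx": 0, "ry": 0, "rz": 0},
  {"fingers": 0, "tx": -3, "ty": 7.6, "tz": 0, "rx": 0, "ry": 0, "rz": 0},
  {"fingers": 0, "tx": -3.5, "ty": 8.8, "tz": 0, "rx": 0, "ry": 0, "rz": 0},
  {"fingers": 0, "tx": -4, "ty": 10, "tz": 0, "rx": 0, "ry": 0, "rz": 0},
  {"fingers": 0, "tx": -4.4, "ty": 11.1, "tz": 0, "rx": 0, "ry": 0, "rz": 0},
])

```text
clock: 25.52
position: [0.583, -0.0404, 0.1444]
ee_rot: [-3.139, 0.003, 0.384]
force: [0.4, 1.3, -2.1]
finger_gap: 0.0585
grip_force: 40.0
```

Request:
drive_tool([
  {"fingers": 0, "tx": -0.5, "ty": 1.1, "tz": 0, "rx": 0, "ry": 0, "rz": 0},
  {"fingers": 0, "tx": -0.8, "ty": 2, "tz": 0.2, "rx": 0, "ry": 0, "rz": 0},
  {"fingers": 0, "tx": -1.06, "ty": 2.67, "tz": 0.6, "rx": 0, "ry": 0, "rz": 0},
  {"fingers": 0, "tx": -1.06, "ty": 2.67, "tz": 1.1, "rx": 0, "ry": 0, "rz": 0},
  {"fingers": 0, "tx": -1.06, "ty": 2.67, "tz": 1.5, "rx": 0, "ry": 0, "rz": 0},
  {"fingers": 0, "tx": -1.06, "ty": 2.67, "tz": 1.6, "rx": 0, "ry": 0, "rz": 0},
  {"fingers": 0, "tx": -1.06, "ty": 2.67, "tz": 1.6, "rx": 0, "ry": 0, "rz": 0},
  {"fingers": 0, "tx": -1.06, "ty": 2.67, "tz": 1.6, "rx": 0, "ry": 0, "rz": 0},
])

```text
clock: 26.18
position: [0.585, -0.1238, 0.0983]
ee_rot: [-3.141, 0.0, 0.385]
force: [0.6, 0.7, -1.9]
finger_gap: 0.0584
grip_force: 40.0
```

```bash
python3 - <<'E'
from h import *
plan((.5845,-.1246,.036,22))
si=snapshot("side")
for d in spotter.masks_of("peg_board","side")[:1]: print(round(d["p"],2),*comp(d["mask"],"side",d["pixel"],.01))
for d in spotter.masks_of("spacer","side")[:2]: print("spacer",round(d["p"],2),*comp(d["mask"],"side",d["pixel"],.038))
im=snapshot("top")
for d in spotter.masks_of("spacer","top")[:2]: print("spacer",round(d["p"],2),*comp(d["mask"],"top",d["pixel"],.038))
E
```

```text
t 26.2 at [ 0.585  -0.1238  0.0983] yaw 22.1 gap 0.0584 grip 40.0
  -> (0.5845, -0.1246, 0.036, 22) t [-0.024  0.02   2.077] r [-0.    0.    0.01]
0.86 [270.  212.8] [ 0.5846 -0.1209] [0.0872 0.0844] 66.9
spacer 0.6 [232.  279.2] [0.5942 0.1409] [0.0378 0.0593] 20.1
spacer 0.64 [211.9 198.9] [0.5979 0.1267] [0.0429 0.0368] 45.2
spacer 0.36 [396.5 212.8] [ 0.5643 -0.3331] [0.0551 0.0578] 0.1
```

Request:
drive_tool([
  {"fingers": 0, "tx": 0, "ty": 0.02, "tz": 0.4, "rx": 0, "ry": 0, "rz": 0},
  {"fingers": 0, "tx": 0, "ty": 0.02, "tz": 0.7, "rx": 0, "ry": 0, "rz": 0},
  {"fingers": 0, "tx": 0, "ty": 0.02, "tz": 0.95, "rx": 0, "ry": 0, "rz": 0},
  {"fingers": 0, "tx": 0, "ty": 0.02, "tz": 1.15, "rx": 0, "ry": 0, "rz": 0},
  {"fingers": 0, "tx": 0, "ty": 0.02, "tz": 1.3, "rx": 0, "ry": 0, "rz": 0},
  {"fingers": 0, "tx": 0, "ty": 0.02, "tz": 1.3, "rx": 0, "ry": 0, "rz": 0},
])

```text
clock: 26.93
position: [0.5846, -0.125, 0.058]
ee_rot: [-3.14, 0.001, 0.384]
force: [0.1, 0.2, -2.6]
finger_gap: 0.0588
grip_force: 40.0
```

Over the peg with no contact. Lowering to the board.

Request:
drive_tool([
  {"fingers": 0, "tx": 0, "ty": 0, "tz": 0.3, "rx": 0, "ry": 0, "rz": 0},
  {"fingers": 0, "tx": 0, "ty": 0, "tz": 0.52, "rx": 0, "ry": 0, "rz": 0},
  {"fingers": 0, "tx": 0, "ty": 0, "tz": 0.65, "rx": 0, "ry": 0, "rz": 0},
  {"fingers": 0, "tx": 0, "ty": 0, "tz": 0.7, "rx": 0, "ry": 0, "rz": 0},
  {"fingers": 0, "tx": 0, "ty": 0, "tz": 0.7, "rx": 0, "ry": 0, "rz": 0},
  {"fingers": 0, "tx": 0, "ty": 0, "tz": 0.7, "rx": 0, "ry": 0, "rz": 0},
])

```text
clock: 27.43
position: [0.5852, -0.1252, 0.0384]
ee_rot: [3.141, -0.0, 0.384]
force: [0.4, -0.6, -3.0]
finger_gap: 0.0585
grip_force: 40.0
```

Request:
drive_tool([
  {"fingers": 0, "tx": 0, "ty": 0, "tz": 0.05, "rx": 0, "ry": 0, "rz": 0},
  {"fingers": 0, "tx": 0, "ty": 0, "tz": 0.1, "rx": 0, "ry": 0, "rz": 0},
  {"fingers": 0, "tx": 0, "ty": 0, "tz": 0.1, "rx": 0, "ry": 0, "rz": 0},
])

```text
clock: 27.68
position: [0.5855, -0.1252, 0.0372]
ee_rot: [3.14, -0.001, 0.384]
force: [-6.6, 1.5, 12.8]
finger_gap: 0.0584
grip_force: 40.0
```

Seated. Releasing and rising.

Request:
drive_tool([
  {"fingers": 0.72, "tx": 0, "ty": 0, "tz": 0, "rx": 0, "ry": 0, "rz": 0},
  {"fingers": 0.8, "tx": 0, "ty": 0, "tz": 0, "rx": 0, "ry": 0, "rz": 0},
  {"fingers": 0.9, "tx": 0, "ty": 0, "tz": 0, "rx": 0, "ry": 0, "rz": 0},
  {"fingers": 1, "tx": 0, "ty": 0, "tz": 0, "rx": 0, "ry": 0, "rz": 0},
  {"fingers": 1, "tx": 0, "ty": 0, "tz": -0.5, "rx": 0, "ry": 0, "rz": 0},
  {"fingers": 1, "tx": 0, "ty": 0, "tz": -1.3, "rx": 0, "ry": 0, "rz": 0},
  {"fingers": 1, "tx": 0, "ty": 0, "tz": -2.3, "rx": 0, "ry": 0, "rz": 0},
  {"fingers": 1, "tx": 0, "ty": 0, "tz": -3, "rx": 0, "ry": 0, "rz": 0},
  {"fingers": 1, "tx": 0, "ty": 0, "tz": -3, "rx": 0, "ry": 0, "rz": 0},
  {"fingers": 1, "tx": 0, "ty": 0, "tz": -3, "rx": 0, "ry": 0, "rz": 0},
])

```text
clock: 28.52
position: [0.5854, -0.1252, 0.1259]
ee_rot: [3.14, -0.001, 0.384]
force: [0.2, 0.3, -1.0]
finger_gap: 0.0883
grip_force: 0.0
```

```bash
python3 - <<'E'
from h import *
im=snapshot("top")
S=cv2.cvtColor(im,cv2.COLOR_RGB2HSV)[...,1]
print("block",*comp(S<60,"top",(264,264),.022))
plan((.437,-.0048,.11,22.3))
E
```

```text
block [254.6 259.6] [0.4506 0.0212] [0.0198 0.0355] 60.4
t 28.6 at [ 0.5848 -0.125   0.1246] yaw 22.0 gap 0.0877 grip 0.0
  -> (0.437, -0.0048, 0.11, 22.3) t [-3.066 -5.56   0.492] r [-0.01  0.01 -0.06]
```

Request:
drive_tool([
  {"fingers": 1, "tx": -0.5, "ty": -1, "tz": 0, "rx": 0, "ry": 0, "rz": -0.08},
  {"fingers": 1, "tx": -1.1, "ty": -2, "tz": 0, "rx": 0, "ry": 0, "rz": -0.08},
  {"fingers": 1, "tx": -1.7, "ty": -3, "tz": 0, "rx": 0, "ry": 0, "rz": -0.08},
  {"fingers": 1, "tx": -2.2, "ty": -4, "tz": 0, "rx": 0, "ry": 0, "rz": -0.08},
  {"fingers": 1, "tx": -2.7, "ty": -5, "tz": 0.4, "rx": 0, "ry": 0, "rz": -0.08},
  {"fingers": 1, "tx": -3.07, "ty": -5.56, "tz": 1, "rx": 0, "ry": 0, "rz": -0.08},
  {"fingers": 1, "tx": -3.07, "ty": -5.56, "tz": 1.4, "rx": 0, "ry": 0, "rz": -0.08},
  {"fingers": 1, "tx": -3.07, "ty": -5.56, "tz": 1.5, "rx": 0, "ry": 0, "rz": -0.08},
  {"fingers": 1, "tx": -3.07, "ty": -5.56, "tz": 1.5, "rx": 0, "ry": 0, "rz": -0.08},
  {"fingers": 1, "tx": -3.07, "ty": -5.56, "tz": 1.5, "rx": 0, "ry": 0, "rz": -0.08},
])

```text
clock: 29.4
position: [0.4376, -0.0053, 0.0802]
ee_rot: [-3.141, 0.0, 0.391]
force: [0.4, 0.7, -0.2]
finger_gap: 0.0881
grip_force: 0.0
```

```bash
python3 - <<'E'
from h import *
plan((.437,-.0048,.030,22.4))
im=snapshot("top");si=snapshot("side")
for d in spotter.masks_of("gear","top")[:1]: print("gear",round(d["p"],2),*comp(d["mask"],"top",d["pixel"],.032))
for d in spotter.masks_of("block","side")[:1]: print("block",round(d["p"],2),*comp(d["mask"],"side",d["pixel"],.022))
E
```

```text
t 29.4 at [ 0.4376 -0.0053  0.0802] yaw 22.4 gap 0.0881 grip 0.0
  -> (0.437, -0.0048, 0.03, 22.4) t [-0.011 -0.023  1.673] r [-0.  0. -0.]
gear 0.73 [312.5 205.8] [ 0.5835 -0.1232] [0.053  0.0552] 0.1
block 0.7 [317.1 255.1] [0.4339 0.0061] [0.0641 0.0783] 22.1
```

Request:
drive_tool([
  {"fingers": 1, "tx": 0, "ty": 0, "tz": 0.6, "rx": 0, "ry": 0, "rz": 0},
  {"fingers": 1, "tx": 0, "ty": 0, "tz": 1.2, "rx": 0, "ry": 0, "rz": 0},
  {"fingers": 1, "tx": 0, "ty": 0, "tz": 1.5, "rx": 0, "ry": 0, "rz": 0},
  {"fingers": 1, "tx": 0, "ty": 0, "tz": 1.67, "rx": 0, "ry": 0, "rz": 0},
  {"fingers": 0.8, "tx": 0, "ty": 0, "tz": 1.67, "rx": 0, "ry": 0, "rz": 0},
  {"fingers": 0.7, "tx": 0, "ty": 0, "tz": 1.67, "rx": 0, "ry": 0, "rz": 0},
  {"fingers": 0.6, "tx": 0, "ty": 0, "tz": 1.67, "rx": 0, "ry": 0, "rz": 0},
  {"fingers": 0, "tx": 0, "ty": 0, "tz": 1.67, "rx": 0, "ry": 0, "rz": 0},
  {"fingers": 0, "tx": 0, "ty": 0, "tz": 1.67, "rx": 0, "ry": 0, "rz": 0},
  {"fingers": 0, "tx": 0, "ty": 0, "tz": 1.67, "rx": 0, "ry": 0, "rz": 0},
])

```text
clock: 30.43
position: [0.4375, -0.0051, 0.0308]
ee_rot: [3.141, -0.001, 0.391]
force: [-0.7, 0.2, 5.9]
finger_gap: 0.0596
grip_force: 40.0
```

Request:
drive_tool([
  {"fingers": 0, "tx": 0, "ty": 0, "tz": 0, "rx": 0, "ry": 0, "rz": 0},
  {"fingers": 0, "tx": 0, "ty": 0, "tz": 0, "rx": 0, "ry": 0, "rz": 0},
  {"fingers": 0, "tx": 0, "ty": 0, "tz": -0.3, "rx": 0, "ry": 0, "rz": 0},
  {"fingers": 0, "tx": 0, "ty": 0, "tz": -1, "rx": 0, "ry": 0, "rz": 0},
  {"fingers": 0, "tx": 0, "ty": 0, "tz": -2, "rx": 0, "ry": 0, "rz": 0},
  {"fingers": 0, "tx": 0, "ty": 0, "tz": -2.7, "rx": 0, "ry": 0, "rz": 0},
  {"fingers": 0, "tx": 0, "ty": 0, "tz": -3, "rx": 0, "ry": 0, "rz": 0},
  {"fingers": 0, "tx": 0, "ty": 0, "tz": -3, "rx": 0, "ry": 0, "rz": 0},
  {"fingers": 0, "tx": 0, "ty": 0, "tz": -3, "rx": 0, "ry": 0, "rz": 0},
])

```text
clock: 31.18
position: [0.4368, -0.0049, 0.1197]
ee_rot: [-3.141, 0.0, 0.391]
force: [0.9, 1.0, -2.6]
finger_gap: 0.0595
grip_force: 40.0
```

```bash
python3 - <<'E'
from h import *
si=snapshot("side")
for d in spotter.masks_of("square_tray","side")[:1]: print("tray",round(d["p"],2),*comp(d["mask"],"side",d["pixel"],.009))
im=snapshot("top");V=im.max(2)
print(*comp(V<75,"top",(154,258),.009))
plan((.452,.274,.12,17))
E
```

```text
tray 0.58 [282.2 358.7] [0.4507 0.2788] [0.0861 0.0913] 17.2
[153.6 258.2] [0.452  0.2742] [0.0837 0.0858] 17.4
t 31.3 at [ 0.4365 -0.0048  0.119 ] yaw 22.4 gap 0.0596 grip 40.0
  -> (0.452, 0.274, 0.12, 17) t [ 4.02  -8.397 -0.028] r [-0.02  0.02  1.08]
```

Request:
drive_tool([
  {"fingers": 0, "tx": 0.3, "ty": -0.7, "tz": 0, "rx": 0, "ry": 0, "rz": 0.3},
  {"fingers": 0, "tx": 0.8, "ty": -1.7, "tz": 0, "rx": 0, "ry": 0, "rz": 0.6},
  {"fingers": 0, "tx": 1.4, "ty": -2.9, "tz": 0, "rx": 0, "ry": 0, "rz": 1},
  {"fingers": 0, "tx": 1.9, "ty": -4, "tz": 0, "rx": 0, "ry": 0, "rz": 1},
  {"fingers": 0, "tx": 2.5, "ty": -5.2, "tz": 0, "rx": 0, "ry": 0, "rz": 1},
  {"fingers": 0, "tx": 3.1, "ty": -6.4, "tz": 0.2, "rx": 0, "ry": 0, "rz": 1},
  {"fingers": 0, "tx": 3.6, "ty": -7.5, "tz": 0.5, "rx": 0, "ry": 0, "rz": 1},
  {"fingers": 0, "tx": 4.02, "ty": -8.4, "tz": 1, "rx": 0, "ry": 0, "rz": 1},
  {"fingers": 0, "tx": 4.02, "ty": -8.4, "tz": 1.5, "rx": 0, "ry": 0, "rz": 1},
  {"fingers": 0, "tx": 4.02, "ty": -8.4, "tz": 1.6, "rx": 0, "ry": 0, "rz": 1},
])

```text
clock: 32.17
position: [0.4507, 0.2747, 0.0688]
ee_rot: [3.141, 0.006, 0.306]
force: [-0.9, -0.6, -1.9]
finger_gap: 0.0599
grip_force: 40.0
```

Request:
drive_tool([
  {"fingers": 0, "tx": 0, "ty": 0, "tz": 0, "rx": 0, "ry": 0, "rz": 0},
  {"fingers": 0, "tx": 0, "ty": 0, "tz": 0, "rx": 0, "ry": 0, "rz": 0},
])

```text
clock: 32.33
position: [0.4527, 0.2733, 0.0722]
ee_rot: [3.141, 0.001, 0.303]
force: [-0.4, -0.6, -1.6]
finger_gap: 0.0597
grip_force: 40.0
```

```bash
python3 - <<'E'
from h import *
plan((.452,.274,.0345,17.3))
si=snapshot("side")
cv2.imwrite("pics/q1.png",cv2.resize(si[290:410,220:340],(600,600),interpolation=cv2.INTER_CUBIC)[:,:,::-1])
E
```

```text
t 32.3 at [0.4527 0.2733 0.0722] yaw 17.4 gap 0.0597 grip 40.0
  -> (0.452, 0.274, 0.0345, 17.3) t [-0.014 -0.031  1.256] r [0.   0.01 0.01]
```

View pics/q1.png

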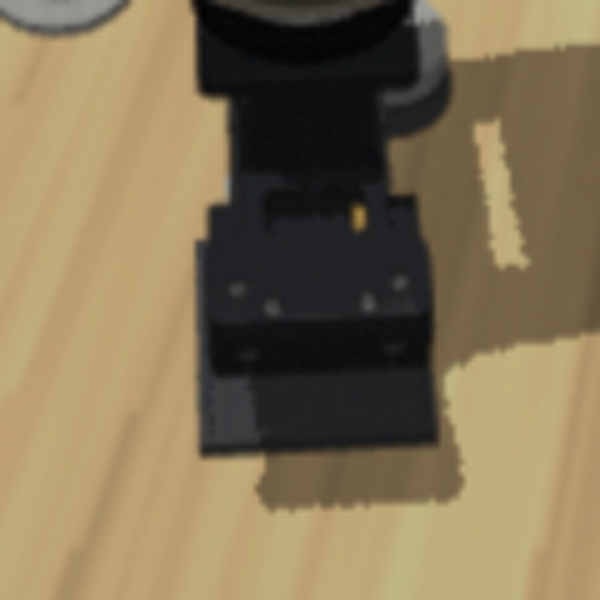

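The gripper is aligned square over the tray. Lowering.

Request:
drive_tool([
  {"fingers": 0, "tx": 0, "ty": -0.02, "tz": 0.4, "rx": 0, "ry": 0, "rz": 0},
  {"fingers": 0, "tx": 0, "ty": -0.02, "tz": 0.75, "rx": 0, "ry": 0, "rz": 0},
  {"fingers": 0, "tx": 0, "ty": -0.02, "tz": 1, "rx": 0, "ry": 0, "rz": 0},
  {"fingers": 0, "tx": 0, "ty": -0.02, "tz": 1.15, "rx": 0, "ry": 0, "rz": 0},
  {"fingers": 0, "tx": 0, "ty": -0.02, "tz": 1.18, "rx": 0, "ry": 0, "rz": 0},
  {"fingers": 0, "tx": 0, "ty": -0.02, "tz": 1.18, "rx": 0, "ry": 0, "rz": 0},
])

```text
clock: 32.88
position: [0.4525, 0.2744, 0.0367]
ee_rot: [-3.142, 0.0, 0.304]
force: [-0.3, -0.1, -1.6]
finger_gap: 0.0592
grip_force: 40.0
```

Request:
drive_tool([
  {"fingers": 0, "tx": 0, "ty": 0, "tz": 0.05, "rx": 0, "ry": 0, "rz": 0},
  {"fingers": 0, "tx": 0, "ty": 0, "tz": 0.05, "rx": 0, "ry": 0, "rz": 0},
])

```text
clock: 33.05
position: [0.4525, 0.2746, 0.0355]
ee_rot: [-3.142, -0.0, 0.304]
force: [0.3, 0.3, -2.3]
finger_gap: 0.0597
grip_force: 40.0
```

Request:
drive_tool([
  {"fingers": 0, "tx": 0, "ty": 0, "tz": 0.04, "rx": 0, "ry": 0, "rz": 0},
  {"fingers": 0, "tx": 0, "ty": 0, "tz": 0.04, "rx": 0, "ry": 0, "rz": 0},
])

```text
clock: 33.22
position: [0.4526, 0.2747, 0.0348]
ee_rot: [3.142, -0.001, 0.304]
force: [-1.5, -1.3, 4.3]
finger_gap: 0.0595
grip_force: 40.0
```

Seated. Releasing, rising and moving out of view.

Request:
drive_tool([
  {"fingers": 0.72, "tx": 0, "ty": 0, "tz": 0, "rx": 0, "ry": 0, "rz": 0},
  {"fingers": 0.8, "tx": 0, "ty": 0, "tz": 0, "rx": 0, "ry": 0, "rz": 0},
  {"fingers": 1, "tx": 0, "ty": 0, "tz": 0, "rx": 0, "ry": 0, "rz": 0},
  {"fingers": 1, "tx": 0, "ty": 0, "tz": -0.1, "rx": 0, "ry": 0, "rz": 0},
  {"fingers": 1, "tx": 0, "ty": 0, "tz": -0.8, "rx": 0, "ry": 0, "rz": 0},
  {"fingers": 1, "tx": 0, "ty": 0, "tz": -2, "rx": 0, "ry": 0, "rz": 0},
  {"fingers": 1, "tx": 0, "ty": 0, "tz": -3.2, "rx": 0, "ry": 0, "rz": 0},
  {"fingers": 1, "tx": 0, "ty": 0, "tz": -4.4, "rx": 0, "ry": 0, "rz": 0},
  {"fingers": 1, "tx": 0, "ty": 0, "tz": -5.5, "rx": 0, "ry": 0, "rz": 0},
  {"fingers": 1, "tx": -1, "ty": -1, "tz": -6, "rx": 0, "ry": 0, "rz": 0},
])

```text
clock: 34.05
position: [0.4218, 0.2915, 0.2175]
ee_rot: [3.141, -0.009, 0.299]
force: [-0.3, 1.1, 0.3]
finger_gap: 0.088
grip_force: 0.0
```

Request:
drive_tool([
  {"fingers": 1, "tx": -1, "ty": -1, "tz": 0, "rx": 0, "ry": 0, "rz": 0},
  {"fingers": 1, "tx": -2, "ty": -2, "tz": 0, "rx": 0, "ry": 0, "rz": 0},
  {"fingers": 1, "tx": -3, "ty": -3, "tz": 0, "rx": 0, "ry": 0, "rz": 0},
  {"fingers": 1, "tx": -4, "ty": -4, "tz": 0, "rx": 0, "ry": 0, "rz": 0},
  {"fingers": 1, "tx": -5, "ty": -5, "tz": 0, "rx": 0, "ry": 0, "rz": 0},
  {"fingers": 1, "tx": -6, "ty": -5, "tz": 0, "rx": 0, "ry": 0, "rz": 0},
  {"fingers": 1, "tx": -7, "ty": -5, "tz": 0, "rx": 0, "ry": 0, "rz": 0},
  {"fingers": 1, "tx": -7, "ty": -5, "tz": 0, "rx": 0, "ry": 0, "rz": 0},
  {"fingers": 1, "tx": -7, "ty": -5, "tz": 0, "rx": 0, "ry": 0, "rz": 0},
])

```text
clock: 34.8
position: [0.1716, 0.373, 0.2135]
ee_rot: [-3.141, -0.001, 0.306]
force: [0.6, -0.1, 1.3]
finger_gap: 0.0883
grip_force: 0.0
```

```bash
python3 - <<'E'
from h import *
im=snapshot("top")
for k,z in dict(nut=.02,bearing=.018,spacer=.038,gear=.032,block=.026).items():
    for d in spotter.masks_of(k,"top")[:1]: print(k,round(d["p"],2),*comp(d["mask"],"top",d["pixel"],z))
cv2.imwrite("pics/f1.png",cv2.resize(im[170:300,110:430],(800,325),interpolation=cv2.INTER_CUBIC)[:,:,::-1])
print(get_state()["position"])
E
```

```text
nut 0.57 [211.8 199. ] [0.6011 0.1303] [0.0153 0.0178] 0.1
bearing 0.77 [374.6 267.7] [ 0.4282 -0.2794] [0.0472 0.0474] 26.0
spacer 0.65 [211.5 198.8] [0.5985 0.1274] [0.0404 0.0373] 1.1
gear 0.67 [312.4 205.5] [ 0.5841 -0.1238] [0.0585 0.0572] 44.9
block 0.86 [151.9 258.1] [0.4526 0.2731] [0.0613 0.0642] 18.1
[0.17313619 0.37309784 0.21289493]
```

View pics/f1.png

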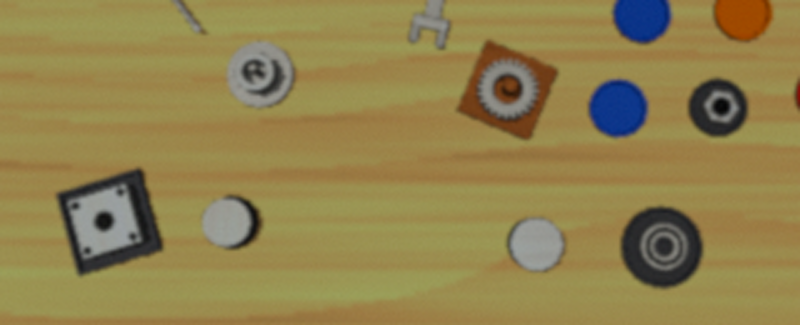

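All five parts sit flat and centred: nut at crop (720,106), bearing (662,246), spacer over the pin (260,73), gear over the peg (508,88), block in the tray (104,221). Handing in.

```bash
python3 -c "
from plant import *
print(robot.close_job())"
```

```text
the job is handed in; nothing more can be done
None
```

The job is handed in at about 35 s of the 131 s allowed: the last top picture shows all five parts flat and near the centre of their own places, but the interface gave no verdict back.

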